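# Lay the brass tube in the V-cradle and chock it

## Task

Take the brass tube from the grey rack and lower it (do not drop it) into the two V-blocks of the wooden cradle, centred end to end; leave the steel tube where it is. Once you have let go of it, chock it against rolling: stand the orange chock upright, fully down on the cradle's board, in the gap between the tube and the cradle's fence, halfway along the tube and lengthwise with it.

Things in the scene. Friction and masses are not known exactly. Their poses are not given: they have to be found in the camera images.
- brass_tube: Brass tube, black ends, 34 mm diameter, 170 mm long, 0.2 to 0.4 kg. Origin at its centre, y axis along the tube. Lies level across the two sleepers of a grey rack, centre 41 mm above the worktop; at mid-length there is free space beside and under it (rack plate at 6 mm, sleepers only beyond 52 mm from mid-length).
- steel_tube: Steel-coloured tube of the same size and shape, lying in the rack's other place, parallel to the brass one and 90 mm from it, axis to axis. Origin at its centre, y axis along the tube. Not to be moved.
- chock: Loose orange chock standing on the worktop, 80 mm high, 50 mm long along its y, 0.09 kg. Origin at the centre of its underside, z up. Lower part a symmetric wedge, 26 mm wide (x) at the bottom, 38 mm at 45 mm height; above 48 mm a straight grip 22 mm wide (x), 50 mm long (y). Fits either way round.
- cradle: Wooden cradle, fixed. Origin on the worktop under a laid tube's axis, midway between two dark V-blocks (at y = -60, +60 mm, 20 mm thick, 44 mm high); y along the tube, z up. Seated tube: axis at x = 0, 40 mm above the worktop. Board 8 mm thick. Fence on the -x side, 40 mm high, inner face at x = -59 mm; chock's place x = -38 mm, y = 0, standing on the board.
Mind the look-alikes: they are no part of the job. Of the things like the chock, leave any that is white; of the rest the smaller one is meant.

How it is judged:
By the outcome, as a careful person would: the job done as asked, in the order asked, and still so for the second after the job is handed in, with the robot touching nothing.
It also fails if it takes over 58 s, if anything falls off the work surface, if the arm or the gripper's body presses on something with over 40 N, if the wrist force passes 120 N, or if a joint passes its speed limit or range.

## Robot

A 7-joint arm with a two-finger parallel gripper is mounted at the origin on a cart in front of the work surface, level with it; the furniture and walls round the work are solid. World frame = base frame: x ahead of the robot, y to its left, z up, the work surface at z = 0. Lengths are in m, angles in rad, forces in N, time in s.
With the tool pointing down it reaches from about 0.4 to 0.85 m from the base axis. Payload 10.4 kg.
Tool frame: the origin (TCP) lies midway between the tips of the shut fingers; the grasp point (between the pads) lies 19 mm behind it (manip.grasp_offset is the z of the grasp point in the tool frame, in m); z points along the fingers, y is the direction in which the jaws open and shut (so a half turn about z gives the same grasp; the last joint's range is limited). The gripper opens to 87 mm and grips with 3 to 60 N. Pads are 19 mm wide; open, the fingers measure 117 mm over their backs; the gripper's body (75 mm by 190 mm) begins 51 mm behind the grasp point.
Start: joints at [1.163, 0.332, -0.065, 1.46, 0.022, 1.35, -0.088], TCP at [0.235, -0.579, 0.223] pointing down, gripper open.
Joint ranges: [-2.6, 2.6], [-0.5, 2.12], [-1.47, 1.34], [0.16, 2.42], [-1.27, 4.41], [0.06, 2.06], [-2.6, 2.6]. Speed limits (rad/s): [2.22, 2.22, 2.79, 2.79, 3.14, 3.14, 3.14].

## Interface

Orientations are given as [roll, pitch, yaw] about the fixed x, y, z axes, in that order (R = Rz(yaw) Ry(pitch) Rx(roll)).
In Python, from station import manip, eyes gives the robot as it stands.
- The arm moves only by the shell command python3 -m inch 'ROWS' [FORCE]. ROWS is JSON, a list of rows, each an object with "fingers": the opening, from 0 (shut) to 1 (fully open); "slide": the shift along the tool's x, y, z in cm, a list of three; "yaw": the turn about the tool's z in rad. A call has 1 to 20 rows; each row shifts and turns the commanded pose from where the row before left it, along the tool's axes as they then stand; what a row does not reach is not made up. A row lasts 1/12 s, in which the tool goes at most 41.7 mm and 7.16 degrees, less where a joint would pass 70% of its speed; a pose out of reach is approached as far as the arm can. A call is refused whole if a number of a shift passes 4.17 or a number of a turn 0.125, either way. A call with a gripper value outside its range is refused whole. The fingers move at their own pace and stop on an object; FORCE is the grip in N (left out, the last holds). Time passes only in rows, so rows that do not move let the fingers close. It gives the time, the measured TCP pose, the force and the opening at its end, in the units of the state.
- manip.state(): the state, without advancing time (a new reading comes with each control period).
- eyes.capture(name): name is "scene" or "side" or "wrist"; returns a dict with "frame" (480x640x3 uint8, red, green, blue), "depth" (480x640 float32, m along the optical axis (not along the pixel's ray), 0 where there is no reading), "fx", "fy", "cx", "cy" (pixels), "world_to_cam" (4x4, takes a point from world to camera coordinates). Camera axes: x right, y down, z forward; pixel columns grow to the right and rows downward; lengths in m; the calibration is good to about 2 mm. A picture is of the moment at which its call begins.
- manip.hand_in(): hands the job in, once; it reports no verdict.
The state is a dict: "time_s": time; "joints": joint angles; "dq": joint speeds; "effort": joint torques, N m; "tcp_pos": TCP position; "tool_rot": TCP orientation; "wrist_force": force on the tool from outside, world axes, zero at the start; "moment": the same for the moment, N m; "width": finger opening in m.
Only numpy, scipy, OpenCV 4.12 (cv2) and the standard library are available. Lean on these libraries where they do the work, as an engineer would, in place of code of your own. Each camera call takes 0.05 s, during which the arm holds its last target.

## Working session

There is one attempt and no reset: what is moved stays moved. The work goes in short steps, Python scripts to look and compute and a shell command to move; the robot and the scene stay as the last step left them, time stands still between calls to the robot, and variables do not carry over. Pictures are saved under pics/ and viewed, and the job is handed in when it is done.

```bash
ls; mkdir -p pics; python3 - <<'E'
from station import manip, eyes
import cv2
print(manip.state(), manip.grasp_offset)
for n in ("scene","side","wrist"):
    c=eyes.capture(n)
    cv2.imwrite(f"pics/{n}0.png",c["frame"][:,:,::-1])
    import numpy as np
    print(n,c["fx"],c["cx"],c["cy"],np.round(c["world_to_cam"],3).tolist())
    np.savez(f"pics/{n}0.npz",**c)
E
```

```text
pics
{'time_s': 0.0, 'joints': array([ 1.16339777,  0.33291401, -0.06472716,  1.46093919,  0.02162072,
        1.34987632, -0.08851049]), 'dq': array([ 1.13500620e-03, -1.72509040e-03, -7.98699754e-05, -8.20698760e-04,
       -7.17180542e-04, -6.55389014e-04, -5.14117710e-04]), 'effort': array([-6.02696832e-05, -6.23256397e+01,  2.44478043e-02, -3.89895344e+01,
       -6.12850185e-02,  3.96924152e-02,  1.38965775e-04]), 'tcp_pos': array([ 0.23446855, -0.57894199,  0.2217287 ]), 'tool_rot': array([-3.14015432e+00,  7.62308524e-05,  3.84839304e-01]), 'wrist_force': array([ 0.30155847,  0.65041208, -1.05036716]), 'moment': array([-0.0375261 ,  0.00038036, -0.05148373]), 'width': 0.08724512054227744} -0.0187
scene 602.3650421577094 320.9428903947231 241.81845824011924 [[-0.814, 0.581, 0.007, 0.468], [0.28, 0.401, -0.872, -0.069], [-0.51, -0.708, -0.489, 1.488], [0.0, 0.0, 0.0, 1.0]]
side 570.056368456857 311.7768636180852 232.29915227088316 [[-0.487, 0.873, 0.007, 0.311], [0.731, 0.412, -0.544, -0.357], [-0.478, -0.26, -0.839, 1.432], [0.0, 0.0, 0.0, 1.0]]
wrist 338.5789422679898 318.1938888687499 241.6466577645501 [[0.375, -0.927, -0.002, -0.624], [-0.897, -0.364, 0.252, -0.033], [-0.234, -0.092, -0.968, 0.391], [0.0, 0.0, 0.0, 1.0]]
```

View pics/scene0.png

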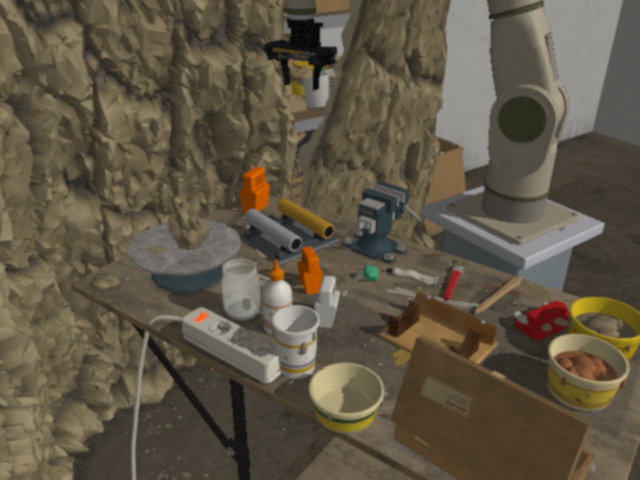

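View pics/side0.png

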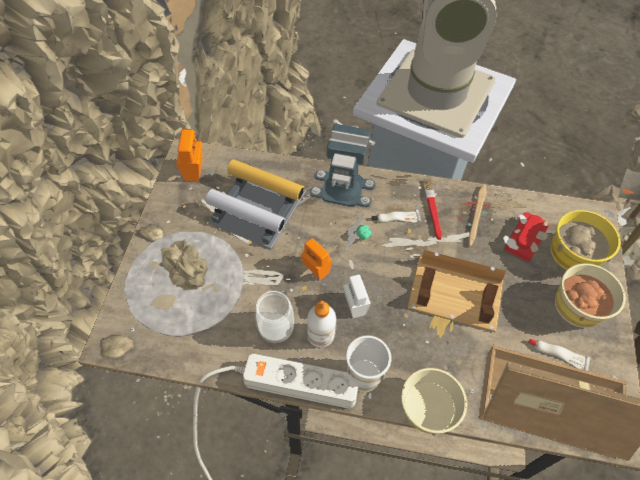

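View pics/wrist0.png

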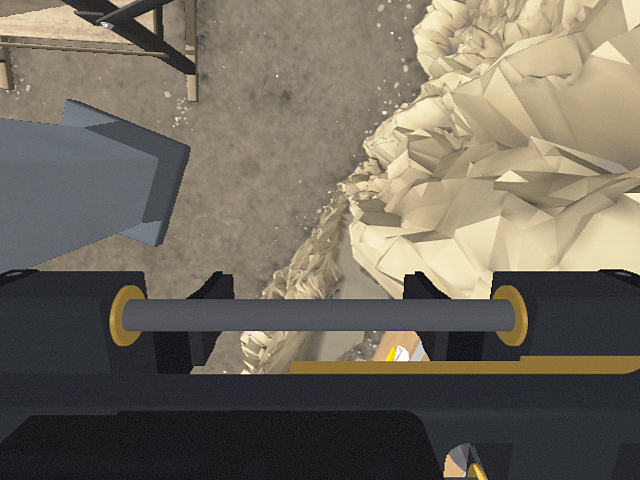

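```bash
cat > h.py <<'E'
import numpy as np, cv2
def load(n): return dict(np.load(f"pics/{n}.npz"))
def pts(c):
    v,u=np.mgrid[0:480,0:640]; d=c["depth"]
    P=np.stack([(u-c["cx"])/c["fx"]*d,(v-c["cy"])/c["fy"]*d,d],-1)
    W=c["world_to_cam"]; P=(P-W[:3,3])@W[:3,:3]; P[d==0]=np.nan
    return P
def ray(c,uv,z):
    W=c["world_to_cam"];R=W[:3,:3];o=-R.T@W[:3,3]
    d=np.array([(uv[0]-c["cx"])/c["fx"],(uv[1]-c["cy"])/c["fy"],1])@R
    return o+d*(z-o[2])/d[2]
def proj(c,p):
    q=c["world_to_cam"][:3,:3]@np.array(p)+c["world_to_cam"][:3,3]
    return c["fx"]*q[0]/q[2]+c["cx"],c["fy"]*q[1]/q[2]+c["cy"]
E
python3 - <<'E'
from h import *
np.set_printoptions(precision=4,suppress=True)
for n in("scene0","side0"):
    c=load(n);P=pts(c);hsv=cv2.cvtColor(c["frame"],cv2.COLOR_RGB2HSV)
    print(n, 'tabletop z',np.nanmedian(P[...,2][(abs(P[...,2])<.02)]))
    for nm,lo,hi in (("orange",(5,200,150),(14,255,255)),("brass",(15,150,100),(24,255,255))):
        m=cv2.inRange(hsv,lo,hi); k,l,s,ce=cv2.connectedComponentsWithStats(m)
        for i in range(1,k):
            if s[i,4]<150: continue
            Q=P[l==i];Q=Q[~np.isnan(Q[:,0])]
            print(nm,s[i],ce[i],len(Q),"min",np.percentile(Q,2,axis=0),"max",np.percentile(Q,98,axis=0),"zmax",Q[:,2].max())
E
python3 - <<'E'
import cv2
a=cv2.imread('pics/side0.png')
cv2.imwrite('pics/s_a.png',cv2.resize(a[120:300,140:380],None,fx=3.3,fy=3.3,interpolation=2))
cv2.imwrite('pics/s_b.png',cv2.resize(a[230:350,390:530],None,fx=5,fy=5,interpolation=2))
E
```

```text
scene0 tabletop z 0.0012245233682450173
orange [245 167  25  44 596] [258.7349 186.7366] 594 min [ 0.4676 -0.3897  0.005 ] max [ 0.527  -0.3509  0.1044] zmax 0.10618946940345637
orange [303 247  19  47 555] [312.1784 272.0829] 554 min [ 0.5824 -0.0308  0.0032] max [0.6146 0.0112 0.0821] zmax 0.08300691947849183
brass [279 199  55  39 478] [306.1736 214.9707] 476 min [ 0.4616 -0.2845  0.0357] max [ 0.4918 -0.1217  0.0607] zmax 0.0617941194172705
brass [270 261  15  20 153] [276.634  272.4444] 153 min [ 0.6143 -0.0758  0.0086] max [0.7263 0.075  0.1397] zmax 0.14266451945673708
brass [612 342  28  19 150] [627.94   349.7667] 150 min [ 0.2275  0.4604 -0.0005] max [0.3408 0.4849 0.0601] zmax 0.06503368369818013
brass [569 387  49  21 440] [595.6523 396.8727] 439 min [0.4119 0.4816 0.0141] max [0.4672 0.5204 0.0505] zmax 0.054461087507234635
side0 tabletop z -0.0005065086742887732
orange [177 145  23  36 493] [187.5923 165.428 ] 491 min [ 0.5239 -0.3845  0.0036] max [ 0.5438 -0.3471  0.0983] zmax 0.10157208379293127
orange [302 244  29  35 418] [315.7656 262.8971] 417 min [ 0.5918 -0.0383  0.0051] max [0.6193 0.0122 0.0797] zmax 0.08047974491177963
brass [180 130  22  37 429] [191.1375 145.5478] 429 min [ 0.4746 -0.3948  0.0244] max [ 0.5305 -0.3505  0.1034] zmax 0.10390306223921171
brass [ 228  160   75   40 1011] [264.7339 178.6231] 1007 min [ 0.466  -0.2836  0.04  ] max [ 0.498  -0.1225  0.0586] zmax 0.06091378786321544
brass [565 211  54  47 498] [598.3434 227.2731] 497 min [0.2478 0.3922 0.0438] max [0.3153 0.4869 0.0732] zmax 0.07619221910707083
brass [551 226  55  43 482] [566.4129 254.7012] 482 min [0.3234 0.3788 0.0112] max [0.3644 0.4708 0.0738] zmax 0.07609781741137568
brass [306 239  25  24 207] [318.401  249.7585] 205 min [ 0.584  -0.0343  0.0462] max [0.6073 0.0112 0.0817] zmax 0.08312879358362803
```

View pics/s_a.png

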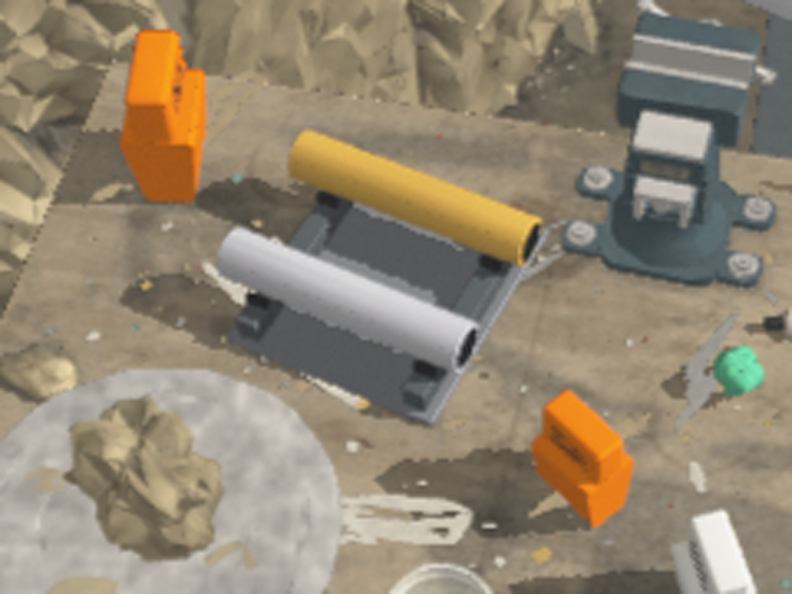

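View pics/s_b.png

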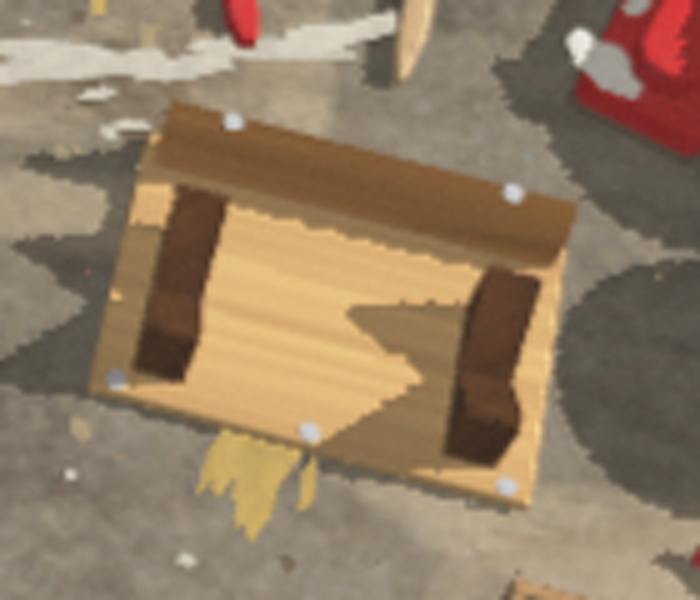

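```bash
python3 - <<'E'
from h import *
np.set_printoptions(precision=4,suppress=True)
from scipy.optimize import least_squares
def cyl(c,P,m,r=.017):
    Q=P[(m>0)];Q=Q[~np.isnan(Q[:,0])]
    Q=Q[(Q[:,2]>.03)&(Q[:,2]<.065)]
    c0=np.median(Q,0)
    def f(p):
        d=np.array([p[2],1,0]);d/=np.linalg.norm(d); e=Q-np.array([p[0],c0[1],p[1]])
        return np.linalg.norm(e-np.outer(e@d,d),axis=1)-r
    s=least_squares(f,[c0[0],.041,0],loss='soft_l1',f_scale=.002)
    p=s.x;d=np.array([p[2],1,0]);d/=np.linalg.norm(d);o=np.array([p[0],c0[1],p[1]])
    t=(Q-o)@d
    lo,hi=t.min(),t.max(); 
    print("o",o,"d",d,"yaw",np.arctan2(d[1],d[0]),"t",lo,np.percentile(t,1),np.percentile(t,99),hi,"ctr",o+d*(lo+hi)/2, "rms",np.sqrt(np.mean(s.fun**2)))
for n in("scene0","side0"):
    c=load(n);P=pts(c);hsv=cv2.cvtColor(c["frame"],cv2.COLOR_RGB2HSV)
    # brass: region around, hue yellow
    m=cv2.inRange(hsv,(14,120,70),(26,255,255))
    reg=(P[...,0]>.42)&(P[...,0]<.54)&(P[...,1]>-.30)&(P[...,1]<-.1)
    print(n,"brass");cyl(c,P,(m>0)&reg)
    # vise
    reg=(P[...,0]>.3)&(P[...,0]<.6)&(P[...,1]>-.12)&(P[...,1]<.02)&(P[...,2]>.025)
    Q=P[reg]; print("vise",np.percentile(Q,1,axis=0),np.percentile(Q,99,axis=0))
    # cradle
    for u in ("x",):
        reg=(P[...,0]>.45)&(P[...,0]<.75)&(P[...,1]>.1)&(P[...,1]<.4)
        Q=P[reg&(P[...,2]>.03)&(P[...,2]<.06)]; print("high",Q.min(0),Q.max(0),len(Q))
E
```

```text
scene0 brass
o [ 0.4735 -0.1948  0.0416] d [-0.0685  0.9976  0.    ] yaw 1.6393733702852313 t -0.09790815917563322 -0.09423785512994796 0.07334417507945826 0.07469971999350698 ctr [ 0.4743 -0.2064  0.0416] rms 0.001946839563936393
vise [ 0.3182 -0.119   0.0265] [0.5992 0.0101 0.1311]
high [0.4501 0.1    0.03  ] [0.7499 0.3999 0.06  ] 2784
side0 brass
o [ 0.4771 -0.2009  0.039 ] d [-0.0669  0.9978  0.    ] yaw 1.6377123249313048 t -0.08979661743929802 -0.08610686099475122 0.08013303143072235 0.08080921739521661 ctr [ 0.4774 -0.2053  0.039 ] rms 0.001882734999055116
vise [ 0.3217 -0.1186  0.0278] [0.5989 0.0106 0.1301]
high [0.45   0.1001 0.03  ] [0.7497 0.4    0.0599] 2536
```

```bash
python3 - <<'E'
from h import *
np.set_printoptions(precision=4,suppress=True)
for n in("side0","scene0"):
    c=load(n);P=pts(c)
    # ortho warp: image at plane z=.008 and .042
    out=[]
    for z in(.008,.042):
        # world window x .48-.72, y .12-.42 ; 
        src=[];dst=[]
        for x in(.46,.70):
            for y in(.08,.36):
                src.append(proj(c,(x,y,z)));dst.append(((.36-y)*1400,(.70-x)*1400))
        H=cv2.getPerspectiveTransform(np.float32(src),np.float32(dst))
        im=cv2.warpPerspective(c["frame"],H,(392,336),flags=cv2.INTER_CUBIC)
        for k in range(0,28,4): cv2.putText(im,f"{.36-k*.01:.2f}",(k*14,8),0,.28,(255,0,0))
        for k in range(2,24,4): cv2.putText(im,f"{.70-k*.01:.2f}",(0,k*14),0,.28,(255,0,0)); cv2.line(im,(0,k*14),(8,k*14),(255,0,0))
        out.append(im)
    cv2.imwrite(f"pics/ortho_{n}.png",np.hstack(out)[:,:,::-1])
E
```

```text
(no output)
```

View pics/ortho_side0.png

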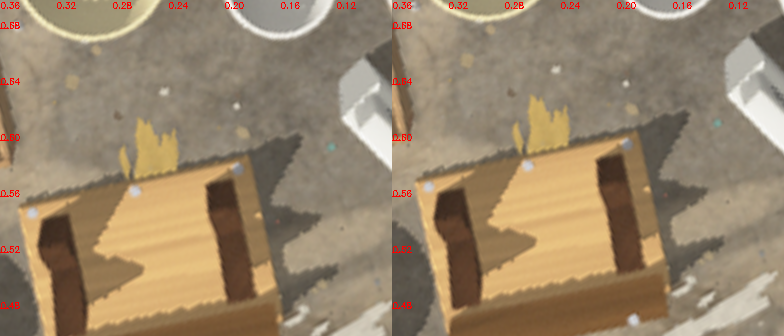

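View pics/ortho_scene0.png

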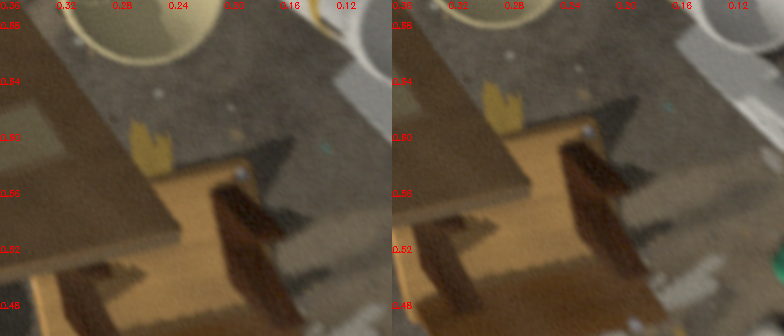

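```bash
cat >> h.py <<'E'
def ortho(c,z,x0,x1,y0,y1,s):
    src=[];dst=[]
    for x in(x0,x1):
        for y in(y0,y1):
            src.append(proj(c,(x,y,z)));dst.append(((y1-y)*s,(x1-x)*s))
    H=cv2.getPerspectiveTransform(np.float32(src),np.float32(dst))
    im=cv2.warpPerspective(c["frame"],H,(int((y1-y0)*s),int((x1-x0)*s)),flags=cv2.INTER_CUBIC)
    k=y0
    while k<y1: u=int((y1-k)*s); cv2.line(im,(u,0),(u,6),(255,0,0)); cv2.putText(im,f"{k:.2f}",(u,14),0,.3,(255,0,0)); k+=.02
    k=x0
    while k<x1: u=int((x1-k)*s); cv2.line(im,(0,u),(6,u),(255,0,0)); cv2.putText(im,f"{k:.2f}",(8,u),0,.3,(255,0,0)); k+=.02
    return im
E
python3 - <<'E'
from h import *
c=load("side0")
im=np.hstack([ortho(c,z,.42,.62,.14,.36,1800) for z in(.008,.042)])
cv2.imwrite("pics/ortho2.png",im[:,:,::-1])
E
```

```text
(no output)
```

View pics/ortho2.png

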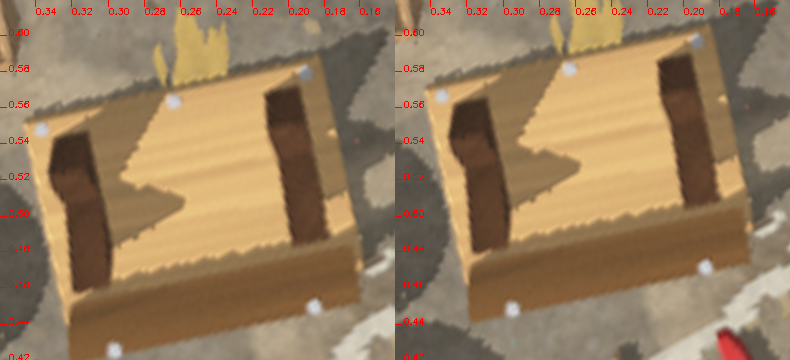

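Side view: the brass tube is at about (265,178), the small orange chock at (317,258) and 80 mm high. The larger decoy is at (190,155), 104 mm high. The cradle is at (460,290) with its fence on the robot side. I'll move over the rack.

```bash
python3 -m inch '[{"fingers":1,"slide":[3.3,-2.4,0],"yaw":0},{"fingers":1,"slide":[3.3,-2.4,0],"yaw":0},{"fingers":1,"slide":[3.3,-2.4,0],"yaw":0},{"fingers":1,"slide":[3.3,-2.4,0],"yaw":0},{"fingers":1,"slide":[3.3,-2.4,0],"yaw":0},{"fingers":1,"slide":[3.3,-2.4,0],"yaw":0},{"fingers":1,"slide":[3.3,-2.4,0],"yaw":0},{"fingers":1,"slide":[3.3,-2.4,0],"yaw":0},{"fingers":1,"slide":[3.3,-2.4,0],"yaw":0},{"fingers":1,"slide":[3.3,-2.4,0],"yaw":0},{"fingers":1,"slide":[3.0,-2.2,0],"yaw":0},{"fingers":1,"slide":[0,0,0],"yaw":-0.12},{"fingers":1,"slide":[0,0,0],"yaw":-0.12},{"fingers":1,"slide":[0,0,0],"yaw":-0.12},{"fingers":1,"slide":[0,0,0],"yaw":-0.12},{"fingers":1,"slide":[0,0,0],"yaw":-0.12},{"fingers":1,"slide":[0,0,0],"yaw":-0.12},{"fingers":1,"slide":[0,0,0],"yaw":-0.12},{"fingers":1,"slide":[0,0,0],"yaw":-0.12},{"fingers":1,"slide":[0,0,0],"yaw":-0.12}]'
```

```text
time_s: 1.82
tcp_pos: [0.4698, -0.2013, 0.2223]
tool_rot: [-3.141, -0.0, 1.471]
wrist_force: [-0.9, -0.2, -0.2]
width: 0.0871
```

```bash
python3 -m inch '[{"fingers":1,"slide":[0,0,0],"yaw":-0.084},{"fingers":1,"slide":[0,0,0],"yaw":-0.084},{"fingers":1,"slide":[0,0,0],"yaw":0}]'
cat >> h.py <<'E'
def snap(n,tag):
    from station import eyes
    c=eyes.capture(n); cv2.imwrite(f"pics/{tag}.png",c["frame"][:,:,::-1]); np.savez(f"pics/{tag}.npz",**c); return c
E
python3 -c "
from h import *
snap('wrist','w1')"
```

```text
time_s: 2.07
tcp_pos: [0.4698, -0.2013, 0.2223]
tool_rot: [-3.141, -0.0, 1.637]
wrist_force: [-0.0, 0.1, -0.3]
width: 0.0872
```

View pics/w1.png

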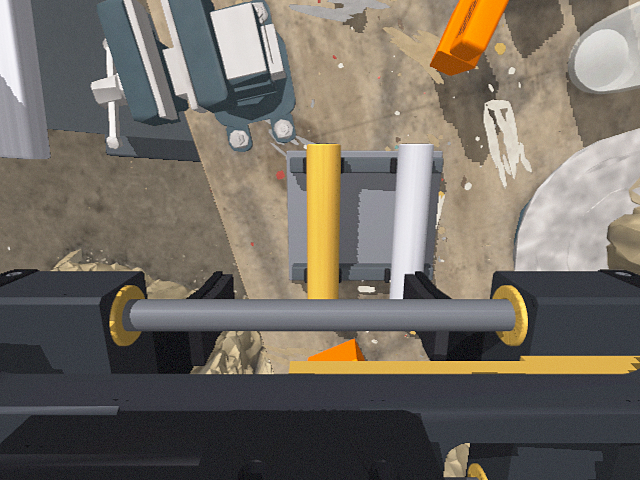

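The brass tube is upright in the image at columns 307–341, with its far end at row 144. The orange chock is at (465,40).

```bash
python3 - <<'E'
from h import *
np.set_printoptions(precision=4,suppress=True)
c=load("w1");P=pts(c);hsv=cv2.cvtColor(c["frame"],cv2.COLOR_RGB2HSV)
m=cv2.inRange(hsv,(14,120,70),(28,255,255)); m[:,:295]=0;m[:,352:]=0;m[298:]=0;m[:120]=0
mid=[]
for r in range(150,296,5):
    u=np.where(m[r])[0]; mid.append(ray(c,((u.min()+u.max())/2,r),.041))
mid=np.array(mid); p=np.polyfit(mid[:,1],mid[:,0],1); print("x=",p, "x at y=-.205",np.polyval(p,-.205))
r=np.where(m.any(1))[0].min(); print("top row",r, ray(c,(324,r-.5),.058), ray(c,(324,r-.5),.041))
Q=P[m>0];Q=Q[~np.isnan(Q[:,0])];print("ymax",np.percentile(Q[:,1],[90,98,99.5,100]),"ztop",np.percentile(Q[:,2],[50,95]))
# chock
m=cv2.inRange(hsv,(3,180,100),(16,255,255));m[120:]=0
Q=P[m>0];Q=Q[~np.isnan(Q[:,0])];T=Q[Q[:,2]>.075];print("chock top pts",len(T),T.min(0),T.max(0),Q[:,2].max())
# chock from other views
for n in("side0","scene0"):
    c=load(n);P=pts(c);hs=cv2.cvtColor(c["frame"],cv2.COLOR_RGB2HSV);mm=cv2.inRange(hs,(3,150,80),(22,255,255))>0
    s=mm&(P[...,0]>.55)&(P[...,0]<.65)&(P[...,1]>-.06)&(P[...,1]<.04)&(P[...,2]>.074)
    Q=P[s];r=cv2.minAreaRect((Q[:,:2]*1000).astype(np.float32));print(n,len(Q),r,Q.mean(0))
E
```

```text
x= [-0.0645  0.4595] x at y=-.205 0.4726997889926552
top row 144 [ 0.4681 -0.1241  0.058 ] [ 0.4683 -0.1236  0.041 ]
ymax [-0.1378 -0.127  -0.1249 -0.1233] ztop [0.0563 0.0591]
chock top pts 395 [ 0.5738 -0.0445  0.0751] [ 0.6042 -0.0074  0.083 ] 0.08303992537748786
side0 246 ((595.9588012695312, -14.671276092529297), (48.5772819519043, 23.383764266967773), 73.31493377685547) [ 0.5973 -0.0139  0.0782]
scene0 171 ((593.8121948242188, -15.716144561767578), (51.08375930786133, 21.870811462402344), 73.88021850585938) [ 0.5958 -0.012   0.0796]
```

```bash
python3 -m inch '[{"fingers":1,"slide":[3.7,1.0,0],"yaw":0},{"fingers":1,"slide":[3.7,1.0,0],"yaw":0},{"fingers":1,"slide":[3.7,1.0,0],"yaw":0},{"fingers":1,"slide":[3.7,1.0,0],"yaw":0},{"fingers":1,"slide":[3.7,1.0,0],"yaw":0},{"fingers":1,"slide":[3.7,1.0,0],"yaw":0},{"fingers":1,"slide":[3.7,1.0,0],"yaw":0},{"fingers":1,"slide":[3.7,1.0,0],"yaw":0},{"fingers":1,"slide":[0,0,0],"yaw":-0.078},{"fingers":1,"slide":[0,0,0],"yaw":-0.078},{"fingers":1,"slide":[0,0,0],"yaw":0}]'
python3 -c "
from h import *
snap('wrist','w2')"
```

```text
time_s: 3.03
tcp_pos: [0.5313, 0.0998, 0.2223]
tool_rot: [-3.141, -0.0, 1.791]
wrist_force: [0.4, 0.1, 0.0]
width: 0.0871
```

View pics/w2.png

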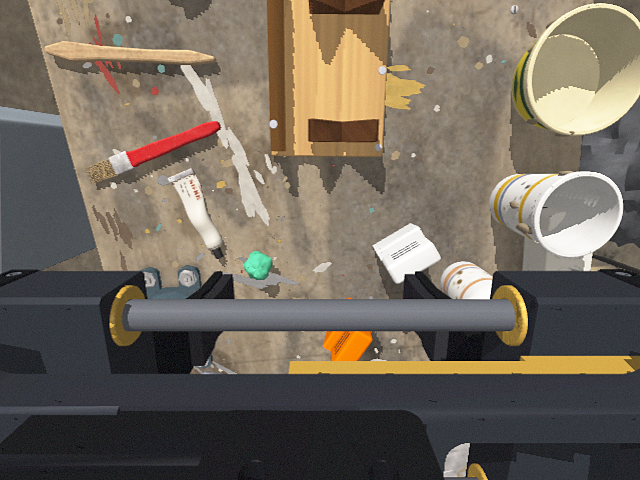

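```bash
python3 -m inch '[{"fingers":1,"slide":[3.5,0.3,0],"yaw":0},{"fingers":1,"slide":[3.5,0.3,0],"yaw":0},{"fingers":1,"slide":[0,0,0],"yaw":0}]'
python3 - <<'E'
from h import *
c=snap('wrist','w3')
im=np.hstack([ortho(c,z,.44,.62,.15,.36,1850) for z in(.008,.042)])
cv2.imwrite("pics/ortho3.png",im[:,:,::-1])
E
```

```text
time_s: 3.33
tcp_pos: [0.5201, 0.1753, 0.223]
tool_rot: [3.141, -0.003, 1.791]
wrist_force: [-1.1, 1.9, 0.2]
width: 0.087
```

View pics/w3.png

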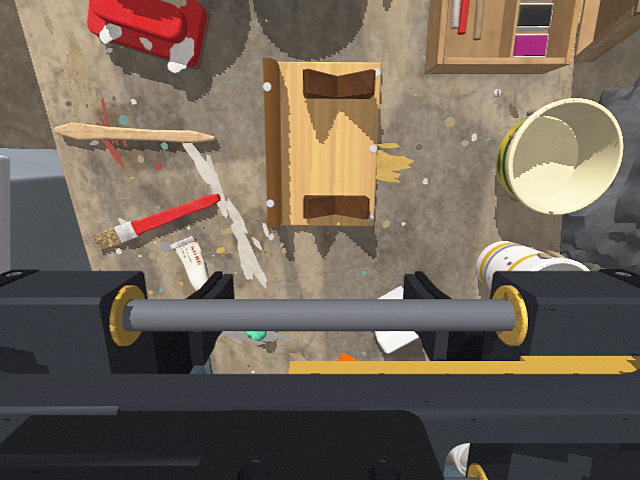

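View pics/ortho3.png

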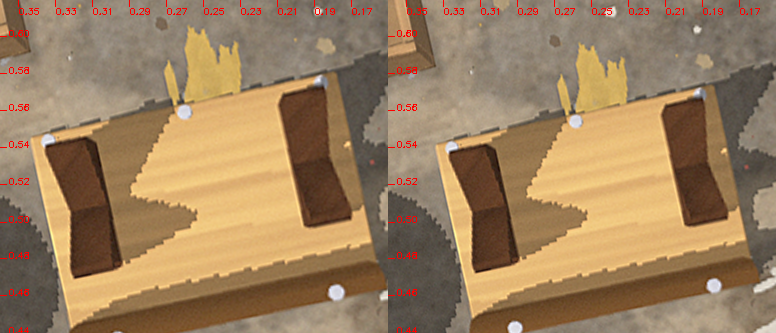

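```bash
python3 - <<'E'
import cv2
a=cv2.imread('pics/w3.png')
cv2.imwrite('pics/w3z.png',cv2.resize(a[50:240,255:390],None,fx=5,fy=3.1,interpolation=2)[:600])
b=cv2.resize(a[50:240,255:390],None,fx=5,fy=5,interpolation=2)
cv2.imwrite('pics/w3z1.png',b[:350]); cv2.imwrite('pics/w3z2.png',b[600:])
E
```

```text
(no output)
```

View pics/w3z1.png

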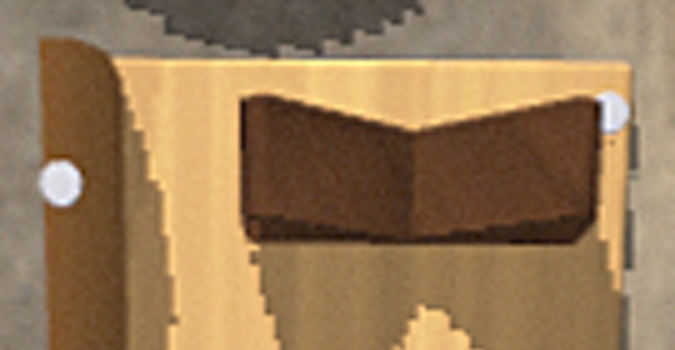

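View pics/w3z2.png

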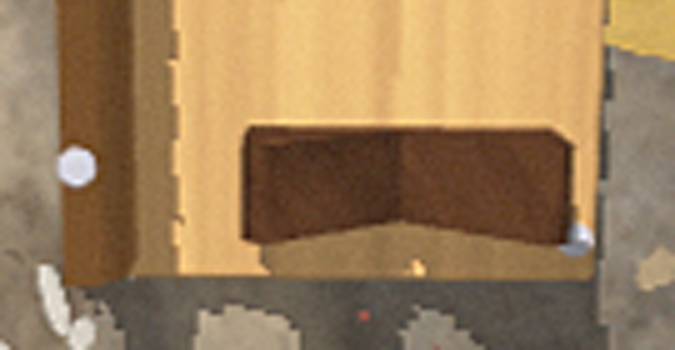

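```bash
python3 - <<'E'
from h import *
np.set_printoptions(precision=4,suppress=True)
c=load("w3");W=c["world_to_cam"];print("cam",-W[:3,:3].T@W[:3,3])
a=ray(c,(337.6,76.2),.0195);b=ray(c,(335.6,214),.0195)
d=a-b;print(a,b,"len",np.linalg.norm(d),"mid",(a+b)/2,"yaw",np.arctan2(-d[0],d[1]))
# fence top inner edge cols & board front edges
q=lambda u,v:(255+u/5,50+v/5)
f1=ray(c,q(120,80),.040);f2=ray(c,q(135,800),.040)
d2=f1-f2;print("fence",f1,f2,np.arctan2(-d2[0],d2[1]))
e1=ray(c,q(630,62),.008);e2=ray(c,q(597,878),.008);d3=e1-e2;print("front",e1,e2,np.arctan2(-d3[0],d3[1]),np.linalg.norm(d3))
o=(a+b)/2
for w in(.21,.22,.23):
    X=np.array([np.cos(w),np.sin(w),0]);Y=np.array([-np.sin(w),np.cos(w),0])
    for p in(f1,f2,e1,e2,a,b): print(w,((p-o)@X*1e3).round(1),((p-o)@Y*1e3).round(1),end=' | ')
    print()
E
```

```text
cam [0.5034 0.2408 0.3863]
[0.5059 0.3192 0.0195] [0.5359 0.184  0.0195] len 0.13851116736595825 mid [0.5209 0.2516 0.0195] yaw 0.21798704278918535
fence [0.4505 0.3114 0.04  ] [0.4792 0.1792 0.04  ] 0.2137791693336357
front [0.5461 0.3438 0.008 ] [0.5831 0.1788 0.008 ] 0.22108459007239406 0.169096113173671
0.21 -56.4 73.2 | 0.21 -55.9 -62.1 | 0.21 43.8 84.9 | 0.21 45.7 -84.2 | 0.21 -0.6 69.3 | 0.21 0.6 -69.3 | 
0.22 -55.7 73.7 | 0.22 -56.5 -61.6 | 0.22 44.7 84.5 | 0.22 44.9 -84.6 | 0.22 0.1 69.3 | 0.22 -0.1 -69.3 | 
0.23 -55.0 74.3 | 0.23 -57.2 -61.0 | 0.23 45.5 84.0 | 0.23 44.0 -85.1 | 0.23 0.8 69.3 | 0.23 -0.8 -69.3 |
```

```bash
python3 -m inch '[{"fingers":1,"slide":[-3.63,-1.29,0],"yaw":0},{"fingers":1,"slide":[-3.63,-1.29,0],"yaw":0},{"fingers":1,"slide":[-3.63,-1.29,0],"yaw":0},{"fingers":1,"slide":[-3.63,-1.29,0],"yaw":0},{"fingers":1,"slide":[-3.63,-1.29,0],"yaw":0},{"fingers":1,"slide":[-3.63,-1.29,0],"yaw":0},{"fingers":1,"slide":[-3.63,-1.29,0],"yaw":0},{"fingers":1,"slide":[-3.63,-1.29,0],"yaw":0},{"fingers":1,"slide":[-3.63,-1.29,0],"yaw":0},{"fingers":1,"slide":[-3.63,-1.29,0],"yaw":0},{"fingers":1,"slide":[0,0,0],"yaw":0.0765},{"fingers":1,"slide":[0,0,0],"yaw":0.0765},{"fingers":1,"slide":[0,0,3.5],"yaw":0},{"fingers":1,"slide":[0,0,3.5],"yaw":0},{"fingers":1,"slide":[0,0,3.0],"yaw":0},{"fingers":1,"slide":[0,0,0],"yaw":0}]'
python3 - <<'E'
from h import *
c=snap('wrist','w4')
c=snap('side','s4')
cv2.imwrite('pics/s4z.png',cv2.resize(c['frame'][80:300,140:400,::-1],None,fx=2.7,fy=2.7))
E
```

```text
time_s: 4.72
tcp_pos: [0.4707, -0.2137, 0.1172]
tool_rot: [-3.134, -0.004, 1.631]
wrist_force: [-0.6, -0.3, -0.3]
width: 0.0869
```

View pics/w4.png

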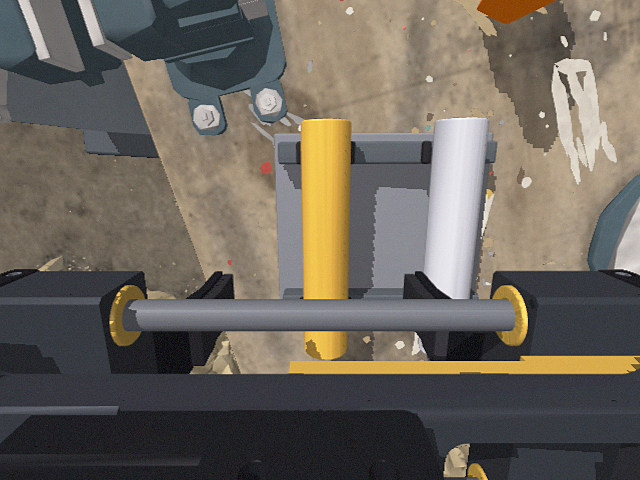

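View pics/s4z.png

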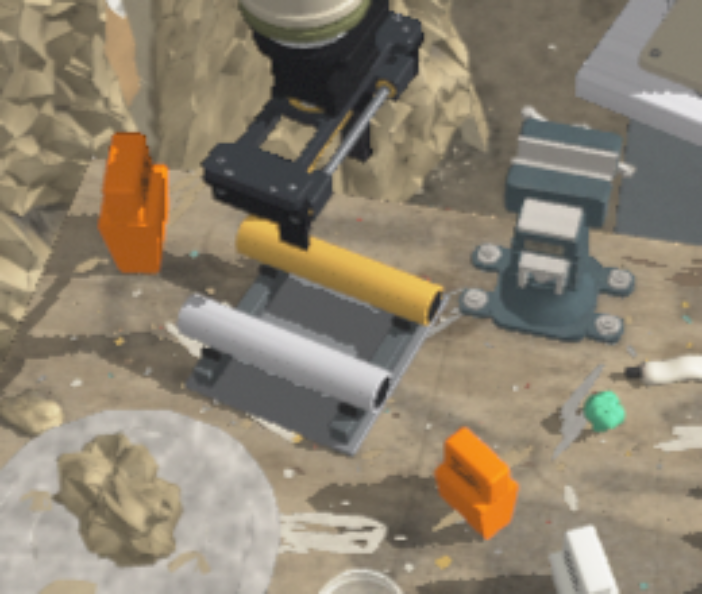

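```bash
python3 - <<'E'
from h import *
from station import manip
np.set_printoptions(precision=4,suppress=True)
s=manip.state();print(s['tcp_pos'],s['tool_rot'])
c=snap('wrist','w5');hsv=cv2.cvtColor(c["frame"],cv2.COLOR_RGB2HSV)
m=cv2.inRange(hsv,(14,120,70),(28,255,255)); m[:,:290]=0;m[:,365:]=0;m[362:]=0;m[:100]=0
mid=[]
for r in range(130,290,5):
    u=np.where(m[r])[0]; mid.append(ray(c,((u.min()+u.max())/2,r),.041))
mid=np.array(mid); p=np.polyfit(mid[:,1],mid[:,0],1);print(p,np.polyval(p,-.207))
r=np.where(m[:,310:340].any(1))[0];print(r.min(),r.max(),ray(c,(326,r.min()-.5),.058),ray(c,(326,r.max()+.5),.058),ray(c,(326,r.max()+.5),.041))
W=c["world_to_cam"];print("cam",-W[:3,:3].T@W[:3,3])
print(proj(c,s['tcp_pos']))
E
```

```text
[ 0.474  -0.2144  0.1228] [-3.1404 -0.0006  1.6324]
[-0.0662  0.4592] 0.47294406028643804
118 361 [ 0.4715 -0.1241  0.058 ] [ 0.4833 -0.2999  0.058 ] [ 0.4844 -0.3113  0.041 ]
cam [ 0.4682 -0.1469  0.286 ]
(np.float64(321.87358904231763), np.float64(289.529287505828))
```

```bash
python3 -m inch '[{"fingers":1,"slide":[0.5,0,2.5],"yaw":-0.005},{"fingers":1,"slide":[0,0,2.5],"yaw":0},{"fingers":1,"slide":[0,0,2.5],"yaw":0},{"fingers":1,"slide":[0,0,2.5],"yaw":0},{"fingers":1,"slide":[0,0,0],"yaw":0},{"fingers":1,"slide":[0,0,0],"yaw":0}]' 30
```

```text
time_s: 5.37
tcp_pos: [0.475, -0.2091, 0.024]
tool_rot: [3.141, 0.0, 1.64]
wrist_force: [0.2, -0.2, 0.1]
width: 0.0869
```

```bash
python3 -m inch '[{"fingers":1,"slide":[0,-0.1,0.1],"yaw":0},{"fingers":0.3,"slide":[0,0,0],"yaw":0},{"fingers":0.3,"slide":[0,0,0],"yaw":0},{"fingers":0.3,"slide":[0,0,0],"yaw":0},{"fingers":0.3,"slide":[0,0,0],"yaw":0},{"fingers":0.3,"slide":[0,0,0],"yaw":0},{"fingers":0.3,"slide":[0,0,0],"yaw":0},{"fingers":0.3,"slide":[0,0,0],"yaw":0}]' 30
```

```text
time_s: 6.03
tcp_pos: [0.4735, -0.2087, 0.0216]
tool_rot: [3.142, 0.0, 1.641]
wrist_force: [0.3, -0.2, 0.2]
width: 0.0483
```

```bash
python3 -m inch '[{"fingers":0.15,"slide":[0,0,0],"yaw":0},{"fingers":0.15,"slide":[0,0,0],"yaw":0},{"fingers":0.15,"slide":[0,0,0],"yaw":0},{"fingers":0.15,"slide":[0,0,0],"yaw":0},{"fingers":0.15,"slide":[0,0,0],"yaw":0},{"fingers":0.15,"slide":[0,0,0],"yaw":0},{"fingers":0.15,"slide":[0,0,0],"yaw":0}]' 40
```

```text
time_s: 6.62
tcp_pos: [0.474, -0.2087, 0.0217]
tool_rot: [3.141, 0.0, 1.641]
wrist_force: [4.7, -0.4, -1.8]
width: 0.0331
```

```bash
python3 -m inch '[{"fingers":0.15,"slide":[0,0,0],"yaw":0},{"fingers":0.15,"slide":[0,0,-0.5],"yaw":0},{"fingers":0.15,"slide":[0,0,-1],"yaw":0},{"fingers":0.15,"slide":[0,0,-2],"yaw":0},{"fingers":0.15,"slide":[0,0,-3],"yaw":0},{"fingers":0.15,"slide":[0,0,-3],"yaw":0},{"fingers":0.15,"slide":[0,0,-3],"yaw":0},{"fingers":0.15,"slide":[0,0,-3],"yaw":0},{"fingers":0.15,"slide":[0,0,-2.5],"yaw":0},{"fingers":0.15,"slide":[0,0,-1],"yaw":0},{"fingers":0.15,"slide":[0,0,0],"yaw":0},{"fingers":0.15,"slide":[0,0,0],"yaw":0}]'
python3 - <<'E'
from h import *
from station import manip
c=snap('wrist','w6')
c=snap('side','s6')
print(manip.state()['tcp_pos'],manip.state()['tool_rot'])
cv2.imwrite('pics/s6z.png',cv2.resize(c['frame'][50:300,140:400,::-1],None,fx=2.4,fy=2.4))
E
```

```text
time_s: 7.62
tcp_pos: [0.4727, -0.2086, 0.2107]
tool_rot: [-3.14, -0.0, 1.641]
wrist_force: [0.3, -0.8, -4.7]
width: 0.0328
[ 0.47225252 -0.20840646  0.209503  ] [-3.13861423e+00 -1.53447043e-03  1.64074243e+00]
```

View pics/w6.png

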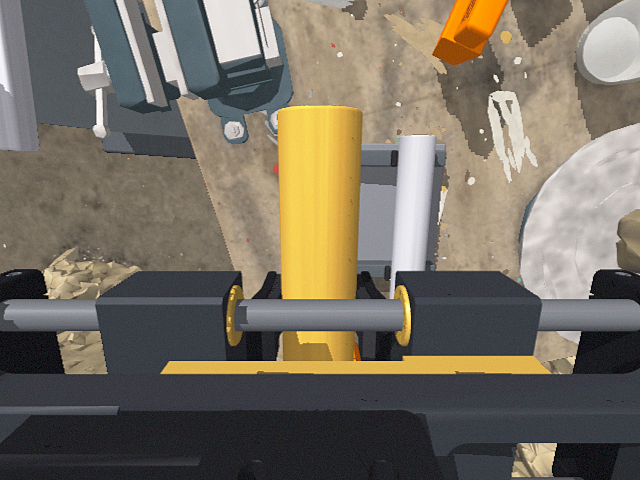

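View pics/s6z.png

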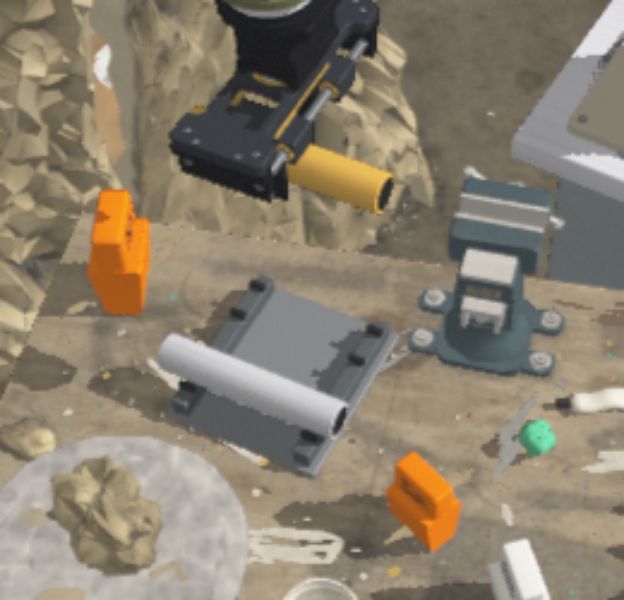

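```bash
python3 - <<'E'
from h import *
np.set_printoptions(precision=4,suppress=True)
t=np.array([.4722,-.2084,.2095]);yaw=1.6407
X=np.array([np.cos(yaw),np.sin(yaw),0]);Y=np.array([np.sin(yaw),-np.cos(yaw),0])
c=load('w6');
for z in(.2282,.2452):
    p=ray(c,(321,106),z);print(z,(p-t)@X,(p-t)@Y)
P=pts(c);Q=P[104:280,285:358].reshape(-1,3);Q=Q[(Q[:,2]>.19)];t1=(Q-t)@X
print(np.percentile(t1,[95,99,100]))
for lo in np.arange(.02,.085,.015):
    s=Q[(t1>lo)&(t1<lo+.015)];print(lo,len(s),np.percentile(s[:,2],90) if len(s) else None)
E
```

```text
0.2282 0.08617085161458571 -0.0002023372868126085
0.2452 0.08398683959620207 -0.00031007738995564185
[0.0812 0.0836 0.0847]
0.02 2599 0.2477657947692341
0.035 2774 0.24775844978675907
0.05 2953 0.24782981877692098
0.06500000000000002 3130 0.2478864376479214
0.08000000000000002 900 0.24783041495160582
```

```bash
python3 -m inch '[{"fingers":0.15,"slide":[1.5,0.3,0],"yaw":0},{"fingers":0.15,"slide":[3,0.5,0],"yaw":0},{"fingers":0.15,"slide":[3.5,0.6,0],"yaw":0},{"fingers":0.15,"slide":[3.5,0.6,0],"yaw":0},{"fingers":0.15,"slide":[3.5,0.65,0],"yaw":0},{"fingers":0.15,"slide":[3.5,0.65,0],"yaw":0},{"fingers":0.15,"slide":[3.5,0.65,0],"yaw":0},{"fingers":0.15,"slide":[3.5,0.65,0],"yaw":0},{"fingers":0.15,"slide":[3.5,0.65,0],"yaw":0},{"fingers":0.15,"slide":[3.5,0.65,0],"yaw":0},{"fingers":0.15,"slide":[3.5,0.65,0],"yaw":0},{"fingers":0.15,"slide":[3.5,0.6,0],"yaw":0},{"fingers":0.15,"slide":[3.5,0.6,0],"yaw":0},{"fingers":0.15,"slide":[2,0.4,0],"yaw":0},{"fingers":0.15,"slide":[0.6,0.1,0],"yaw":0},{"fingers":0.15,"slide":[0,0,0],"yaw":-0.05},{"fingers":0.15,"slide":[0,0,0],"yaw":-0.05},{"fingers":0.15,"slide":[0,0,0],"yaw":-0.05},{"fingers":0.15,"slide":[0,0,0],"yaw":0},{"fingers":0.15,"slide":[0,0,0],"yaw":0}]'
```

```text
time_s: 9.38
tcp_pos: [0.5235, 0.2511, 0.2103]
tool_rot: [-3.14, 0.0, 1.789]
wrist_force: [0.7, -0.4, -3.1]
width: 0.0328
```

```bash
python3 -m inch '[{"fingers":0.15,"slide":[0.1,-0.15,2],"yaw":0},{"fingers":0.15,"slide":[0,0,3],"yaw":0},{"fingers":0.15,"slide":[0,0,3],"yaw":0},{"fingers":0.15,"slide":[0,0,3],"yaw":0},{"fingers":0.15,"slide":[0,0,1.5],"yaw":0},{"fingers":0.15,"slide":[0,0,0],"yaw":0},{"fingers":0.15,"slide":[0,0,0],"yaw":0}]'
python3 - <<'E'
from h import *
from station import manip
c=snap('side','s7');print(manip.state()['tcp_pos'],manip.state()['tool_rot'])
cv2.imwrite('pics/s7z.png',cv2.resize(c['frame'][200:350,380:540,::-1],None,fx=4,fy=4))
c=snap('wrist','w7')
E
```

```text
time_s: 9.97
tcp_pos: [0.5217, 0.2522, 0.0861]
tool_rot: [-3.14, 0.0, 1.789]
wrist_force: [-0.9, 0.2, -1.6]
width: 0.0329
[0.52249888 0.25277911 0.08732306] [ 3.14102506e+00 -2.90476209e-04  1.78980326e+00]
```

View pics/s7z.png

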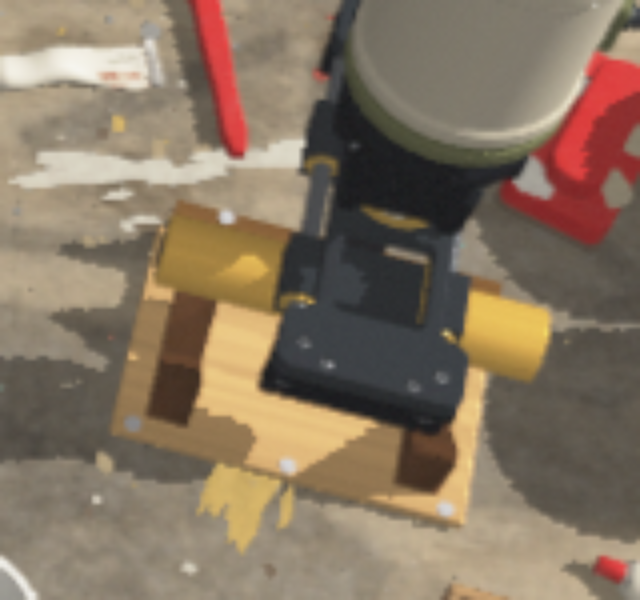

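View pics/w7.png

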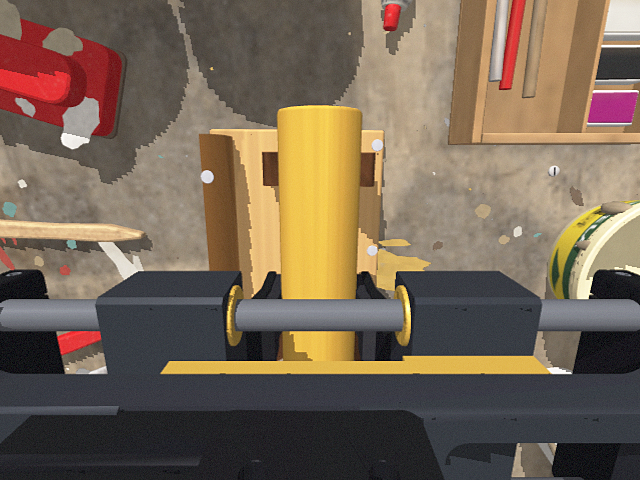

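```bash
python3 - <<'E'
from h import *
c=load('w7');a=c['frame'][:,:,::-1]
cv2.imwrite('pics/w7z.png',cv2.resize(a[95:265,190:400],None,fx=3.5,fy=3.5,interpolation=2))
E
```

```text
(no output)
```

View pics/w7z.png

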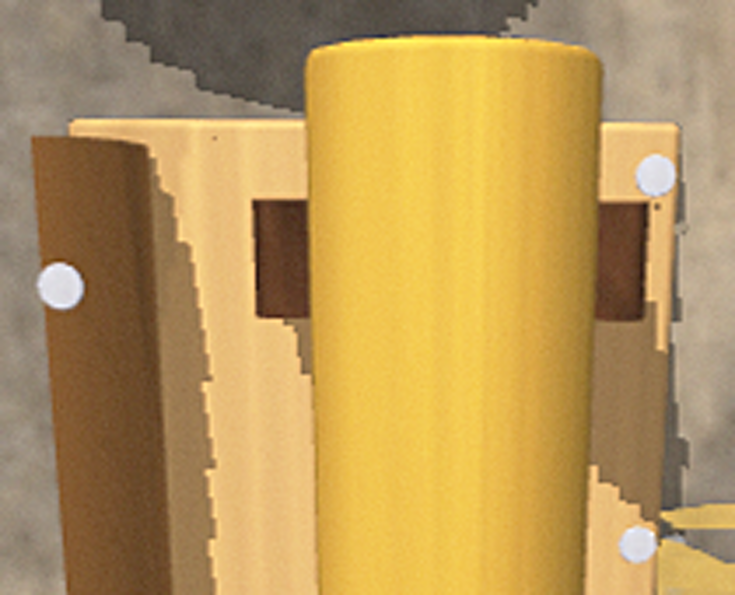

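```bash
python3 - <<'E'
from h import *
np.set_printoptions(precision=4,suppress=True)
c=load('w7');t=np.array([.5225,.2528,.0873]);yaw=1.7898
X=np.array([np.cos(yaw),np.sin(yaw),0]);Y=np.array([np.sin(yaw),-np.cos(yaw),0])
for u,v,z in((253,201,.044),(647,203,.044),(600,122,.008),(680,124,.008),(150,145,.040)):
    p=ray(c,(190+u/3.5,95+v/3.5),z);print((p-t)@Y*1e3,(p-t)@X*1e3)
E
```

```text
-34.91533361818936 68.93841132697797
31.473519329752847 68.58909197311023
27.531259789232045 83.95189279652884
43.127082142540765 83.57606566023571
-52.653869007060344 78.1558777564543
```

```bash
python3 -m inch '[{"fingers":0.15,"slide":[-0.05,-0.15,1.5],"yaw":0},{"fingers":0.15,"slide":[0,0,1.5],"yaw":0},{"fingers":0.15,"slide":[0,0,1.3],"yaw":0},{"fingers":0.15,"slide":[0,0,0.8],"yaw":0},{"fingers":0.15,"slide":[0,0,0.5],"yaw":0},{"fingers":0.15,"slide":[0,0,0.4],"yaw":0},{"fingers":0.15,"slide":[0,0,0.2],"yaw":0},{"fingers":0.15,"slide":[0,0,0],"yaw":0},{"fingers":0.15,"slide":[0,0,0],"yaw":0},{"fingers":0.15,"slide":[0,0,0],"yaw":0}]'
```

```text
time_s: 10.9
tcp_pos: [0.5211, 0.252, 0.025]
tool_rot: [3.141, -0.0, 1.791]
wrist_force: [-0.1, -0.1, -3.2]
width: 0.0335
```

```bash
python3 -m inch '[{"fingers":0.15,"slide":[0,0,0.15],"yaw":0},{"fingers":0.15,"slide":[0,0,0.1],"yaw":0},{"fingers":0.15,"slide":[0,0,0],"yaw":0},{"fingers":0.15,"slide":[0,0,0],"yaw":0},{"fingers":0.15,"slide":[0,0,0],"yaw":0}]'
```

```text
time_s: 11.32
tcp_pos: [0.521, 0.2518, 0.0221]
tool_rot: [3.141, 0.0, 1.791]
wrist_force: [1.2, -0.0, -2.6]
width: 0.0334
```

```bash
python3 -m inch '[{"fingers":0.15,"slide":[0,0,0.1],"yaw":0},{"fingers":0.15,"slide":[0,0,0.05],"yaw":0},{"fingers":0.15,"slide":[0,0,0],"yaw":0},{"fingers":0.15,"slide":[0,0,0],"yaw":0},{"fingers":0.15,"slide":[0,0,0],"yaw":0}]'
```

```text
time_s: 11.73
tcp_pos: [0.5217, 0.2521, 0.0212]
tool_rot: [3.14, -0.0, 1.791]
wrist_force: [3.9, 0.1, 6.0]
width: 0.033
```

```bash
python3 -m inch '[{"fingers":0.6,"slide":[0,0,0],"yaw":0},{"fingers":0.6,"slide":[0,0,0],"yaw":0},{"fingers":0.6,"slide":[0,0,0],"yaw":0},{"fingers":0.6,"slide":[0,0,0],"yaw":0},{"fingers":0.6,"slide":[0,0,0],"yaw":0},{"fingers":0.6,"slide":[0,0,0],"yaw":0}]'
```

```text
time_s: 12.23
tcp_pos: [0.5205, 0.2517, 0.0203]
tool_rot: [-3.141, 0.0, 1.791]
wrist_force: [0.3, -0.3, -0.4]
width: 0.0516
```

```bash
python3 -m inch '[{"fingers":0.6,"slide":[0,0,-1],"yaw":0},{"fingers":0.6,"slide":[0,0,-2],"yaw":0},{"fingers":0.6,"slide":[0,0,-3],"yaw":0},{"fingers":0.6,"slide":[0,0,-4],"yaw":0},{"fingers":0.6,"slide":[0,0,-4],"yaw":0},{"fingers":0.6,"slide":[0,0,-4],"yaw":0},{"fingers":0.6,"slide":[-3.5,0,-2],"yaw":0},{"fingers":0.6,"slide":[-3.5,0,0],"yaw":0},{"fingers":0.6,"slide":[-3,0.5,0],"yaw":0},{"fingers":0.6,"slide":[0,0,0],"yaw":0},{"fingers":0.6,"slide":[0,0,0],"yaw":0}]'
python3 - <<'E'
from h import *
from station import manip
c=snap('wrist','w8');print(manip.state()['tcp_pos'],manip.state()['tool_rot'])
a=c['frame'][:,:,::-1]
cv2.imwrite('pics/w8z.png',cv2.resize(a[20:300,200:420],None,fx=2.1,fy=2.1,interpolation=2))
for n in("side0","scene0"):
    d=load(n);P=pts(d)
    m=(P[...,0]>.45)&(P[...,0]<.80)&(P[...,1]>-.13)&(P[...,1]<.12)&(P[...,2]>.1)
    Q=P[m];print(n,len(Q))
    # occupancy per 2cm cell
    k=np.floor(Q/.03).astype(int)
    cells={}
    for (i,j,_),z in zip(k,Q[:,2]): cells.setdefault((i,j),[]).append(z)
    print({(round(i*.03,2),round(j*.03,2)):(len(v),round(float(max(v)),3)) for (i,j),v in cells.items() if len(v)>5})
E
```

```text
time_s: 13.15
tcp_pos: [0.5481, 0.1532, 0.2211]
tool_rot: [3.141, 0.001, 1.787]
wrist_force: [-0.3, 1.3, 0.2]
width: 0.0521
[0.54738919 0.15517823 0.22105385] [ 3.14138971e+00 -2.32711516e-04  1.78985455e+00]
side0 225
{(np.float64(0.69), np.float64(0.06)): (56, 0.143), (np.float64(0.69), np.float64(0.03)): (13, 0.125), (np.float64(0.72), np.float64(0.06)): (103, 0.144), (np.float64(0.72), np.float64(0.03)): (40, 0.131)}
scene0 292
{(np.float64(0.72), np.float64(-0.06)): (6, 0.102), (np.float64(0.69), np.float64(0.06)): (151, 0.146), (np.float64(0.69), np.float64(-0.03)): (6, 0.101), (np.float64(0.69), np.float64(0.03)): (7, 0.14), (np.float64(0.72), np.float64(0.03)): (16, 0.127), (np.float64(0.72), np.float64(0.06)): (93, 0.129)}
```

View pics/w8.png

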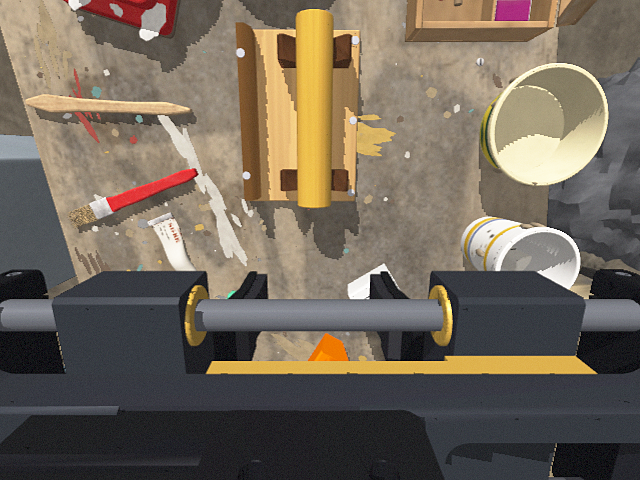

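View pics/w8z.png

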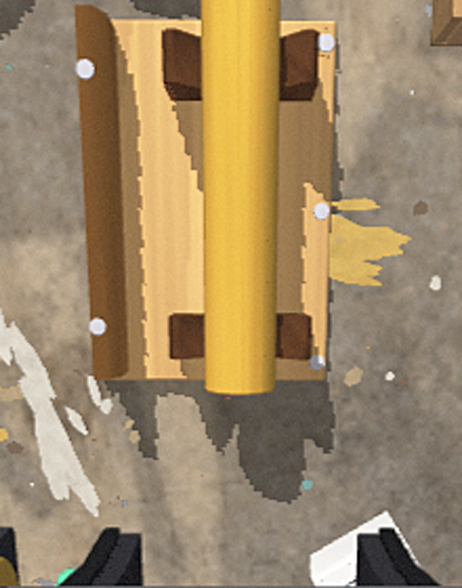

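```bash
python3 - <<'E'
from h import *
c=load('w8');o=np.array([.521,.2518,0]);w=.219
X=np.array([np.cos(w),np.sin(w),0]);Y=np.array([-np.sin(w),np.cos(w),0])
W=c["world_to_cam"];k=-W[:3,:3].T@W[:3,3]-o;print("cam",k@X,k@Y,k[2])
hsv=cv2.cvtColor(c["frame"],cv2.COLOR_RGB2HSV)
m=cv2.inRange(hsv,(18,140,90),(28,255,255))
for cc in(310,314,318):
    r=np.where(m[:250,cc])[0];print(cc,r.min(),r.max())
for nm,u,v,z in(("tube far",314,9,.057),("tube near",315,207,.057),("tube near",315,207,.05),("blk far L",278,34,.044),("blk far R",352,34,.044),("blk near L",281,191,.044),("blk near R",348,191,.044),("board far",350,30.5,.008),("board near",262,200.5,.008),("tube c",314.5,60,.04),("tubec",314.5,180,.04)):
    p=ray(c,(u,v),z)-o;print(nm,(p@X*1e3).round(1),(p@Y*1e3).round(1))
E
```

```text
cam 0.0032291292158179823 -0.03394581555074503 0.384152143033141
310 9 207
314 9 207
318 9 207
tube far 0.1 84.7
tube near 0.0 -84.1
tube near -0.1 -85.1
blk far L -32.4 69.9
blk far R 33.9 69.7
blk near L -34.0 -69.9
blk near R 32.9 -70.1
board far 35.1 83.8
board near -59.4 -84.1
tube c 0.1 49.7
tubec -0.5 -59.4
```

```bash
python3 -m inch '[{"fingers":0.6,"slide":[-3.76,-0.54,0],"yaw":0},{"fingers":0.6,"slide":[-3.76,-0.54,0],"yaw":0},{"fingers":0.6,"slide":[-3.76,-0.54,0],"yaw":0},{"fingers":0.6,"slide":[-3.76,-0.54,0],"yaw":0},{"fingers":0.6,"slide":[-3.76,-0.54,0],"yaw":0},{"fingers":0.6,"slide":[-3.76,-0.54,0],"yaw":0},{"fingers":0.6,"slide":[-3.76,-0.54,0],"yaw":0},{"fingers":0.8,"slide":[0,0,0],"yaw":0.12},{"fingers":0.8,"slide":[0,0,0],"yaw":0.12},{"fingers":0.8,"slide":[0,0,0],"yaw":0.12},{"fingers":0.8,"slide":[0,0,0],"yaw":0.12},{"fingers":0.8,"slide":[0,0,0],"yaw":0.027},{"fingers":0.8,"slide":[0,0,0],"yaw":0},{"fingers":0.8,"slide":[0,0,0],"yaw":0}]'
python3 - <<'E'
from h import *
from station import manip
c=snap('wrist','w9');print(manip.state()['tcp_pos'],manip.state()['tool_rot'])
E
```

```text
time_s: 14.37
tcp_pos: [0.5682, -0.1082, 0.2208]
tool_rot: [3.142, -0.0, 1.288]
wrist_force: [0.7, 0.4, 0.7]
width: 0.0696
[ 0.56815433 -0.10858341  0.22067275] [-3.14156389e+00 -3.04088939e-04  1.28720973e+00]
```

View pics/w9.png

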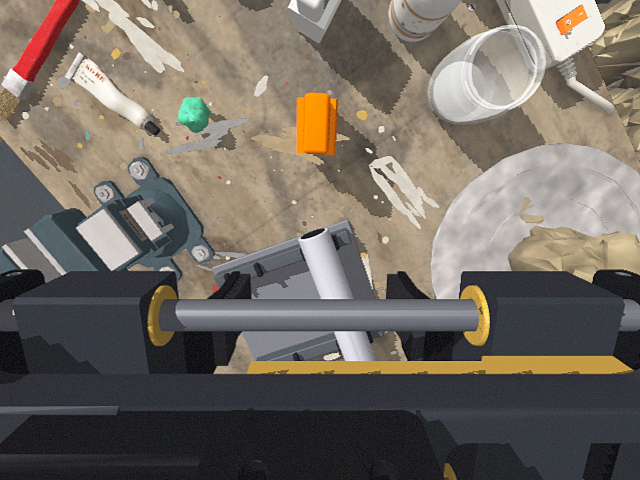

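The chock is at about (317,124), nearly lined up with the image columns. I'll measure the top face.

```bash
python3 - <<'E'
from h import *
c=load('w9');P=pts(c);a=c['frame'][:,:,::-1]
cv2.imwrite('pics/w9z.png',cv2.resize(a[80:170,280:360],None,fx=6,fy=6,interpolation=2))
hsv=cv2.cvtColor(c["frame"],cv2.COLOR_RGB2HSV);m=cv2.inRange(hsv,(3,180,90),(20,255,255))>0
m[:,:280]=0;m[:,360:]=0
s=m&(P[...,2]>.073);Q=P[s];r=cv2.minAreaRect((Q[:,:2]*1000).astype(np.float32));print(r,np.percentile(Q[:,2],[5,50,95]))
v,u=np.where(s);print("px",cv2.minAreaRect(np.stack([u,v],1).astype(np.float32)),u.min(),u.max(),v.min(),v.max())
E
```

```text
((584.238525390625, -40.446956634521484), (94.74181365966797, 22.92193603515625), 73.11930084228516) [0.07820684 0.08059505 0.08203272]
px ((327.6380310058594, 228.01568603515625), (272.878662109375, 32.12286376953125), 83.94580841064453) 303 358 93 362
```

View pics/w9z.png

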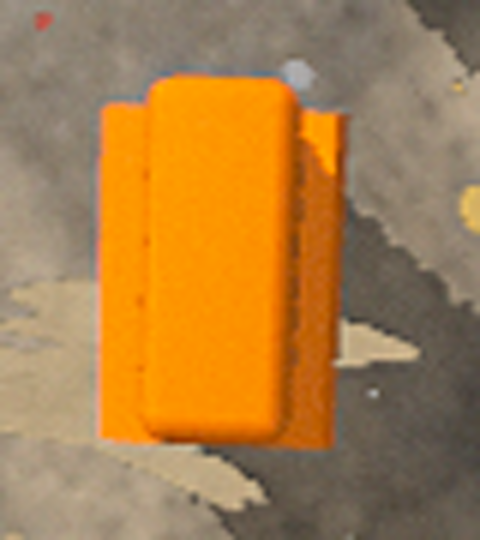

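```bash
python3 - <<'E'
from h import *
c=load('w9');q=lambda u,v:(280+u/6,80+v/6)
t=ray(c,q(224,77),.079);b=ray(c,q(212,440),.079);d=t-b
print(t,b,np.linalg.norm(d),(t+b)/2,np.arctan2(d[1],d[0]))
L=[ray(c,q(*p),.08) for p in((148,250),(294,250))];print(np.linalg.norm(L[0]-L[1]),(L[0]+L[1])/2)
P=pts(c)[90:158,295:345].reshape(-1,3);Q=P[P[:,2]>.074]
print(cv2.minAreaRect((Q[:,:2]*1000).astype(np.float32)),Q.mean(0))
tc=(t+b)/2;tcp=np.array([.56815,-.10858,0]);y=1.2872;dd=tc-tcp
print("tool dx,dy",dd@[np.cos(y),np.sin(y),0],dd@[np.sin(y),-np.cos(y),0])
E
```

```text
[0.59851484 0.00441884 0.079     ] [ 0.58313517 -0.0420241   0.079     ] 0.04892321547584503 [ 0.590825   -0.01880263  0.079     ] 1.2510101912870595
0.0206643889865029 [ 0.59169791 -0.01741758  0.08      ]
((590.9850463867188, -18.38967514038086), (49.758575439453125, 22.003381729125977), 71.7026596069336) [ 0.59103406 -0.01831965  0.08042652]
tool dx,dy 0.09253594177648389 -0.0033513575174550724
```

```bash
python3 -m inch '[{"fingers":0.7,"slide":[3.1,-0.11,0],"yaw":0},{"fingers":0.7,"slide":[3.1,-0.11,0],"yaw":0},{"fingers":0.7,"slide":[3.05,-0.11,0],"yaw":0},{"fingers":0.7,"slide":[0,0,3],"yaw":0.025},{"fingers":0.7,"slide":[0,0,4],"yaw":0},{"fingers":0.7,"slide":[0,0,3],"yaw":0},{"fingers":0.7,"slide":[0,0,1.8],"yaw":0},{"fingers":0.7,"slide":[0,0,0],"yaw":0},{"fingers":0.7,"slide":[0,0,0],"yaw":0}]'
python3 - <<'E'
from h import *
from station import manip
c=snap('wrist','w10');print(manip.state()['tcp_pos'],manip.state()['tool_rot'])
E
```

```text
time_s: 15.17
tcp_pos: [0.5907, -0.0197, 0.1024]
tool_rot: [-3.14, -0.0, 1.26]
wrist_force: [-0.5, 0.2, 0.8]
width: 0.0611
[ 0.59167571 -0.01973625  0.10378719] [ 3.14059863e+00 -6.17226357e-04  1.25987237e+00]
```

View pics/w10.png

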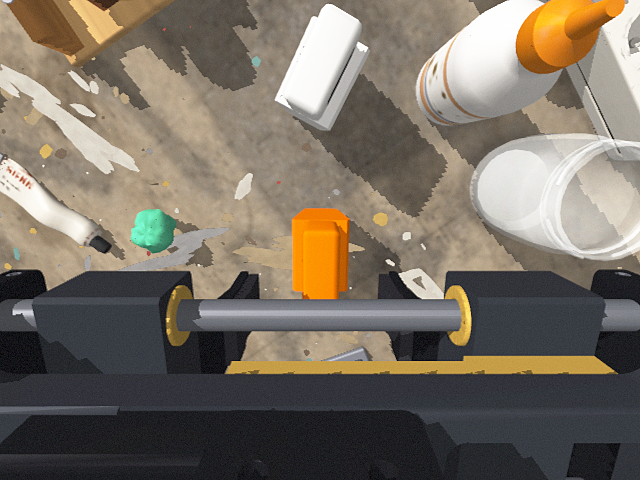

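```bash
python3 - <<'E'
from h import *
c=load('w10');p=ray(c,(320,221),.079)-np.array([.59168,-.01974,0]);y=1.2599
print(p@[np.cos(y),np.sin(y),0],p@[np.sin(y),-np.cos(y),0])
a=c['frame'][:,:,::-1]
cv2.imwrite('pics/w10z.png',cv2.resize(a[195:305,270:370],None,fx=5,fy=5,interpolation=2))
E
```

```text
0.030527692178032022 -0.001514308305006057
```

View pics/w10z.png

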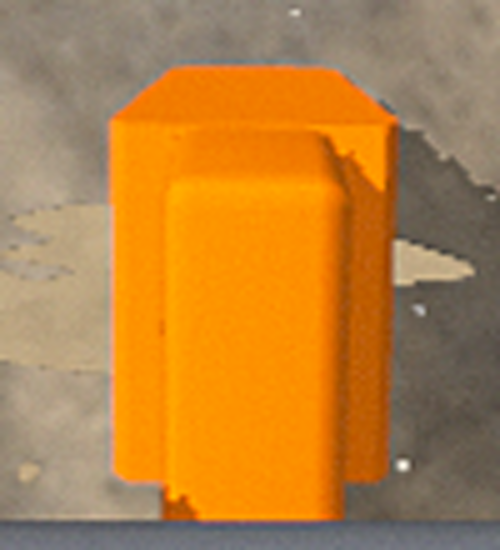

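```bash
python3 -m inch '[{"fingers":0.7,"slide":[0,-0.1,2],"yaw":0},{"fingers":0.7,"slide":[0,0,2],"yaw":0},{"fingers":0.7,"slide":[0,0,1.1],"yaw":0},{"fingers":0.7,"slide":[0,0,0],"yaw":0},{"fingers":0.2,"slide":[0,0,0],"yaw":0},{"fingers":0.2,"slide":[0,0,0],"yaw":0},{"fingers":0.2,"slide":[0,0,0],"yaw":0},{"fingers":0.2,"slide":[0,0,0],"yaw":0},{"fingers":0.2,"slide":[0,0,0],"yaw":0},{"fingers":0.1,"slide":[0,0,0],"yaw":0},{"fingers":0.1,"slide":[0,0,0],"yaw":0},{"fingers":0.1,"slide":[0,0,0],"yaw":0},{"fingers":0.1,"slide":[0,0,0],"yaw":0},{"fingers":0.1,"slide":[0,0,0],"yaw":0}]' 25
```

```text
time_s: 16.38
tcp_pos: [0.5902, -0.0199, 0.0517]
tool_rot: [3.141, 0.0, 1.259]
wrist_force: [0.2, -0.3, 3.3]
width: 0.0216
```

```bash
python3 -m inch '[{"fingers":0.1,"slide":[0,0,0],"yaw":0},{"fingers":0.1,"slide":[0,0,-0.5],"yaw":0},{"fingers":0.1,"slide":[0,0,-1.5],"yaw":0},{"fingers":0.1,"slide":[0,0,-3],"yaw":0},{"fingers":0.1,"slide":[0,0,-4],"yaw":0},{"fingers":0.1,"slide":[0,0,-4],"yaw":0},{"fingers":0.1,"slide":[0,0,-2],"yaw":0},{"fingers":0.1,"slide":[0,0,0],"yaw":-0.1},{"fingers":0.1,"slide":[0,0,0],"yaw":-0.11},{"fingers":0.1,"slide":[0,0,0],"yaw":-0.11},{"fingers":0.1,"slide":[0,0,0],"yaw":-0.11},{"fingers":0.1,"slide":[0,0,0],"yaw":-0.1},{"fingers":0.1,"slide":[0,0,0],"yaw":0},{"fingers":0.1,"slide":[0,0,0],"yaw":0}]'
python3 - <<'E'
from h import *
from station import manip
c=snap('wrist','w11');print(manip.state()['tcp_pos'],manip.state()['tool_rot'])
E
```

```text
time_s: 17.55
tcp_pos: [0.5899, -0.0199, 0.2015]
tool_rot: [-3.141, -0.0, 1.786]
wrist_force: [-0.0, -0.8, -1.6]
width: 0.0216
[ 0.59000316 -0.01985664  0.20155357] [-3.14145550e+00 -1.47262913e-04  1.78513053e+00]
```

View pics/w11.png

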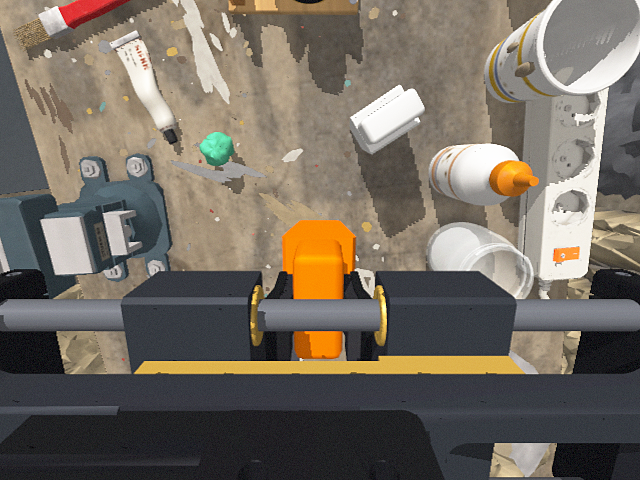

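```bash
python3 -m inch '[{"fingers":0.1,"slide":[2,-0.3,0],"yaw":0},{"fingers":0.1,"slide":[3.5,-0.6,0],"yaw":0},{"fingers":0.1,"slide":[4,-0.7,0],"yaw":0},{"fingers":0.1,"slide":[4,-0.7,0],"yaw":0},{"fingers":0.1,"slide":[4,-0.7,0],"yaw":0},{"fingers":0.1,"slide":[4,-0.7,0],"yaw":0},{"fingers":0.1,"slide":[3.5,-0.6,0],"yaw":0},{"fingers":0.1,"slide":[2,-0.3,0],"yaw":0},{"fingers":0.1,"slide":[1,-0.15,0],"yaw":-0.005},{"fingers":0.1,"slide":[0,0,2.5],"yaw":0},{"fingers":0.1,"slide":[0,0,2],"yaw":0},{"fingers":0.1,"slide":[0,0,0],"yaw":0},{"fingers":0.1,"slide":[0,0,0],"yaw":0},{"fingers":0.1,"slide":[0,0,0],"yaw":0}]'
python3 - <<'E'
from h import *
from station import manip
s=manip.state();c=snap('wrist','w12');print(s['tcp_pos'],s['tool_rot'])
y=s['tool_rot'][2];d=np.array([.4839,.2435])-s['tcp_pos'][:2]
print("need tool x,y",d@[np.cos(y),np.sin(y)],d@[np.sin(y),-np.cos(y)])
c=snap('side','s12');cv2.imwrite('pics/s12z.png',cv2.resize(c['frame'][200:350,380:540,::-1],None,fx=4,fy=4))
E
```

```text
time_s: 18.77
tcp_pos: [0.4839, 0.243, 0.1576]
tool_rot: [3.141, -0.0, 1.792]
wrist_force: [0.5, 0.2, -0.7]
width: 0.0221
[0.48393447 0.24296247 0.15761184] [ 3.14065704e+00 -1.30935312e-04  1.79202648e+00]
need tool x,y 0.00053199219816776 8.432515028284086e-05
```

View pics/w12.png

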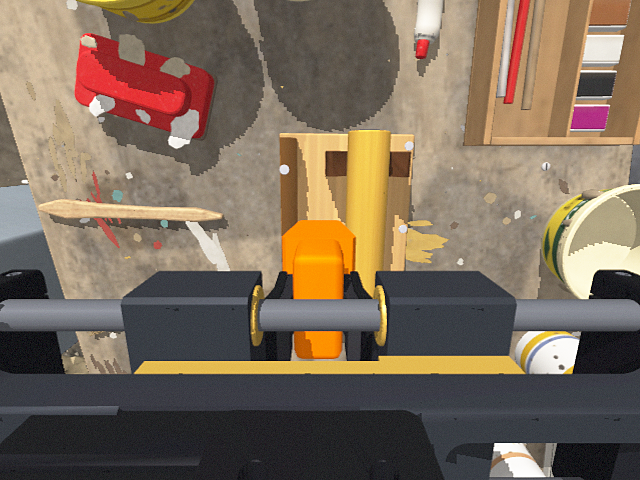

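View pics/s12z.png

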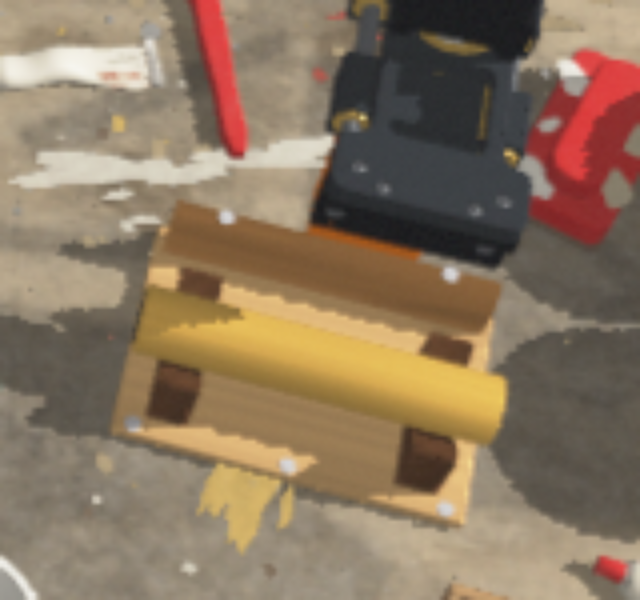

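```bash
python3 - <<'E'
from h import *
c=load('w12');t=np.array([.4839,.243,0]);y=1.792
X=np.array([np.cos(y),np.sin(y),0]);Y=np.array([np.sin(y),-np.cos(y),0])
a=c['frame'][:,:,::-1]
hsv=cv2.cvtColor(c["frame"],cv2.COLOR_RGB2HSV);m=cv2.inRange(hsv,(18,140,90),(28,255,255))
for r in(160,200,240):
    u=np.where(m[r,340:400])[0]+340;p=ray(c,((u.min()+u.max())/2,r),.040)-t;print(r,u.min(),u.max(),p@Y*1e3,p@X*1e3)
for u,v,z in((370,130,.057),(335,152,.044),(400,152,.044),(410,135,.008),(298,150,.008),(292,200,.04),(299,200,.008)):
    p=ray(c,(u,v),z)-t;print(u,v,z,(p@Y*1e3).round(1),(p@X*1e3).round(1))
cv2.imwrite('pics/w12z.png',cv2.resize(a[120:270,260:420],None,fx=4.5,fy=4,interpolation=2))
# chock top in grip
for u,v in((318,239),(318,357)):
    p=ray(c,(u,v),.1576+.0275)-t;print((p@Y*1e3).round(1),(p@X*1e3).round(1))
E
```

```text
160 347 388 37.89754818520524 63.3214766972115
200 346 386 37.82080741208922 31.03858684213357
240 340 384 35.600542211993556 -3.2154347696855354
370 130 0.057 36.5 85.2
335 152 0.044 11.4 69.5
400 152 0.044 62.8 69.5
410 135 0.008 79.2 84.2
298 150 0.008 -19.8 71.5
292 200 0.04 -23.6 31.1
299 200 0.008 -19.6 26.8
-2.1 34.0
-2.1 -21.2
```

View pics/w12z.png

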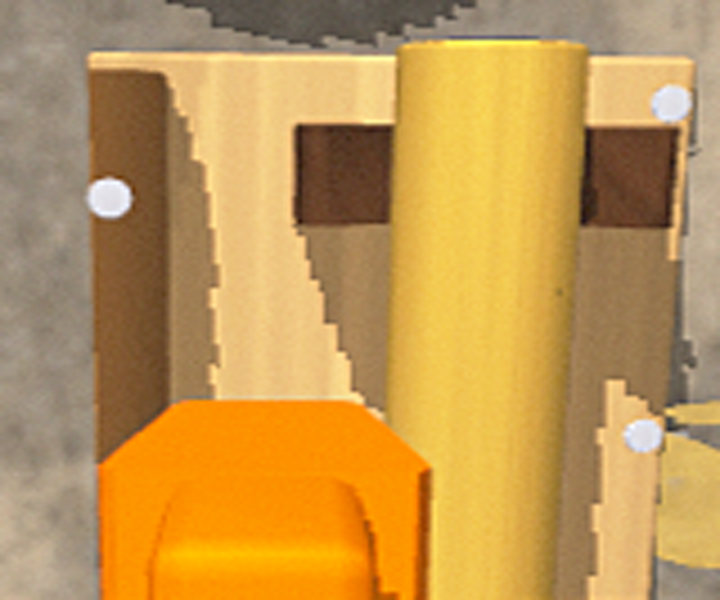

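```bash
python3 -m inch '[{"fingers":0.1,"slide":[0.05,0,1.5],"yaw":0},{"fingers":0.1,"slide":[0,0,2.5],"yaw":0},{"fingers":0.1,"slide":[0,0,2.5],"yaw":0},{"fingers":0.1,"slide":[0,0,1.5],"yaw":0},{"fingers":0.1,"slide":[0,0,1],"yaw":0},{"fingers":0.1,"slide":[0,0,0.2],"yaw":0},{"fingers":0.1,"slide":[0,0,0],"yaw":0},{"fingers":0.1,"slide":[0,0,0],"yaw":0},{"fingers":0.1,"slide":[0,0,0],"yaw":0}]'
python3 - <<'E'
from h import *
c=snap('side','s13');cv2.imwrite('pics/s13z.png',cv2.resize(c['frame'][200:350,380:540,::-1],None,fx=4,fy=4))
E
```

```text
time_s: 19.62
tcp_pos: [0.4838, 0.2441, 0.0658]
tool_rot: [3.14, -0.0, 1.794]
wrist_force: [-0.2, 0.4, -1.2]
width: 0.0217
```

View pics/s13z.png

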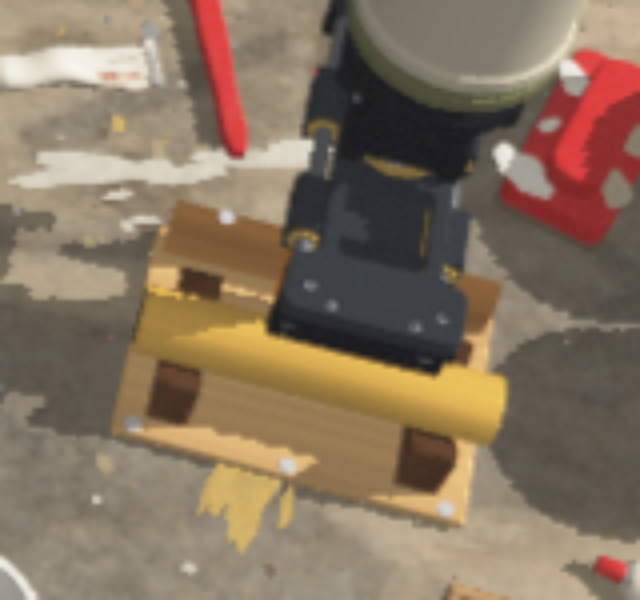

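No contact so far, so I'll lower in small steps until the force changes.

```bash
python3 -m inch '[{"fingers":0.1,"slide":[-0.05,0,0.25],"yaw":0},{"fingers":0.1,"slide":[0,0,0.15],"yaw":0},{"fingers":0.1,"slide":[0,0,0],"yaw":0},{"fingers":0.1,"slide":[0,0,0],"yaw":0},{"fingers":0.1,"slide":[0,0,0],"yaw":0}]'; python3 -m inch '[{"fingers":0.1,"slide":[0,0,0.15],"yaw":0},{"fingers":0.1,"slide":[0,0,0],"yaw":0},{"fingers":0.1,"slide":[0,0,0],"yaw":0},{"fingers":0.1,"slide":[0,0,0],"yaw":0}]'
```

```text
time_s: 20.08
tcp_pos: [0.4832, 0.2433, 0.0606]
tool_rot: [3.142, 0.0, 1.794]
wrist_force: [-0.2, 0.1, -1.1]
width: 0.022
time_s: 20.42
tcp_pos: [0.4838, 0.2435, 0.0595]
tool_rot: [3.14, -0.0, 1.794]
wrist_force: [0.7, -0.7, 4.1]
width: 0.0217
```

```bash
python3 -m inch '[{"fingers":0.36,"slide":[0,0,0],"yaw":0},{"fingers":0.36,"slide":[0,0,0],"yaw":0},{"fingers":0.36,"slide":[0,0,0],"yaw":0},{"fingers":0.36,"slide":[0,0,0],"yaw":0},{"fingers":0.36,"slide":[0,0,0],"yaw":0}]'; python3 -m inch '[{"fingers":0.36,"slide":[0,0,-0.5],"yaw":0},{"fingers":0.36,"slide":[0,0,-1],"yaw":0},{"fingers":0.36,"slide":[0,0,-2],"yaw":0},{"fingers":0.36,"slide":[0,0,-3],"yaw":0},{"fingers":0.36,"slide":[0,0,-4],"yaw":0},{"fingers":0.36,"slide":[0,0,-4],"yaw":0},{"fingers":0.36,"slide":[-3.5,0,-2],"yaw":0},{"fingers":0.36,"slide":[-3.5,0,0],"yaw":0},{"fingers":0.36,"slide":[-3,0,0],"yaw":0},{"fingers":0.36,"slide":[0,0,0],"yaw":0},{"fingers":0.36,"slide":[0,0,0],"yaw":0},{"fingers":0.36,"slide":[0,0,0],"yaw":0}]'
python3 - <<'E'
from h import *
c=snap('wrist','w14')
cv2.imwrite('pics/w14z.png',cv2.resize(c['frame'][20:240,260:430,::-1],None,fx=2.7,fy=2.7,interpolation=2))
c=snap('side','s14');cv2.imwrite('pics/s14z.png',cv2.resize(c['frame'][200:350,380:540,::-1],None,fx=4,fy=4))
c=snap('scene','c14');cv2.imwrite('pics/c14z.png',cv2.resize(c['frame'][270:380,360:520,::-1],None,fx=4,fy=4))
E
```

```text
time_s: 20.83
tcp_pos: [0.4829, 0.2432, 0.0588]
tool_rot: [-3.141, 0.0, 1.794]
wrist_force: [-0.6, 0.6, 0.0]
width: 0.0311
time_s: 21.83
tcp_pos: [0.5051, 0.1465, 0.2247]
tool_rot: [3.141, -0.0, 1.794]
wrist_force: [-0.4, 0.5, 1.0]
width: 0.0312
```

View pics/w14z.png

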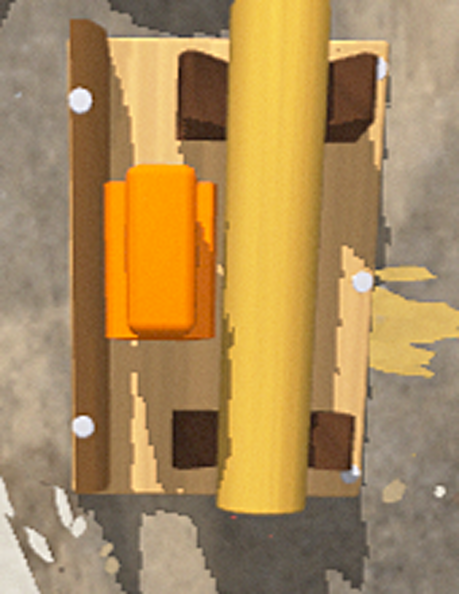

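View pics/s14z.png

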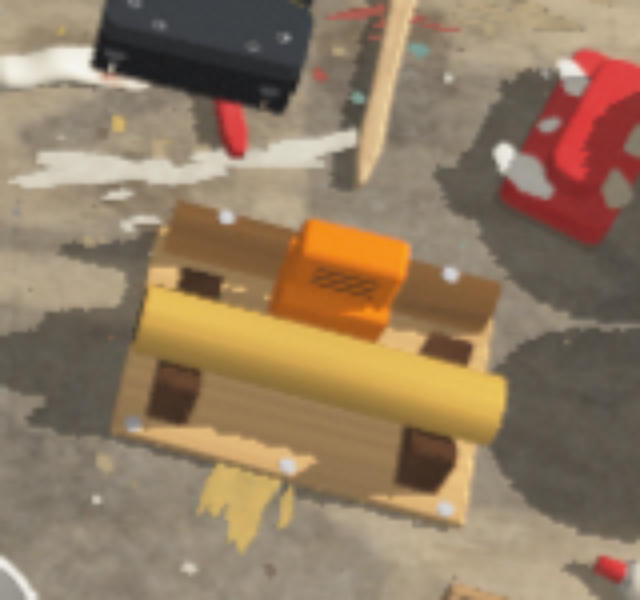

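View pics/c14z.png

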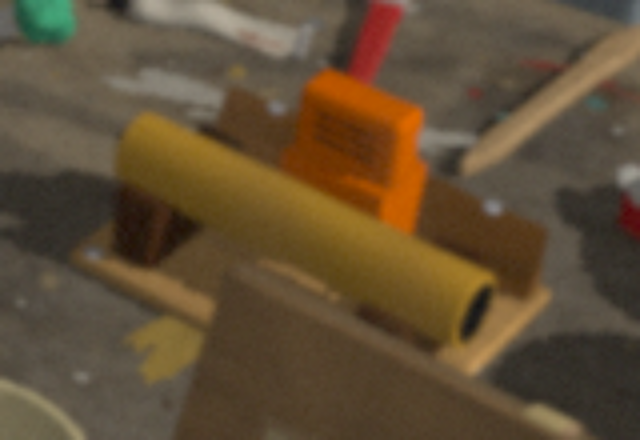

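```bash
python3 - <<'E'
from h import *
c=load('w14');o=np.array([.521,.2518,0]);w=.219
X=np.array([np.cos(w),np.sin(w),0]);Y=np.array([-np.sin(w),np.cos(w),0])
q=lambda u,v:(260+u/2.7,20+v/2.7)
for nm,u,v,z in(("TL",128,166,.087),("TR",194,166,.087),("BL",128,333,.087),("BR",194,333,.087),("wide L",105,260,.053),("wide R",216,260,.053),("tube near",260,512,.057),("fence",106,300,.008)):
    p=ray(c,q(u,v),z)-o;print(nm,(p@X*1e3).round(1),(p@Y*1e3).round(1))
for n in('w14','s14','c14'):
    d=load(n);P=pts(d);hs=cv2.cvtColor(d['frame'],cv2.COLOR_RGB2HSV);m=(cv2.inRange(hs,(3,180,80),(18,255,255))>0)&(P[...,0]>.42)&(P[...,0]<.55)&(P[...,1]>.19)&(P[...,1]<.30)
    Q=P[m&(P[...,2]>.081)]-o;print(n,len(Q),"top z",np.median(Q[:,2]).round(4),"x",np.percentile(Q@X*1e3,[1,99]).round(1),"y",np.percentile(Q@Y*1e3,[1,99]).round(1), cv2.minAreaRect((Q[:,:2]*1000).astype(np.float32))[1:])
E
```

```text
TL -49.7 26.2
TR -29.7 26.3
BL -49.9 -22.4
BR -29.0 -22.3
wide L -58.8 2.8
wide R -20.4 2.9
tube near -2.9 -84.1
fence -60.9 -7.6
w14 1269 top z 0.0885 x [-50.2 -29. ] y [-22.1  24.1] ((21.391321182250977, 48.9478759765625), 12.982339859008789)
s14 288 top z 0.0866 x [-44.7 -21.4] y [-19.9  27.9] ((24.588117599487305, 50.37618637084961), 13.679935455322266)
c14 284 top z 0.0878 x [-46.9 -24.5] y [-17.9  28.1] ((23.811065673828125, 47.27804946899414), 13.550294876098633)
```

```bash
python3 - <<'E'
from h import *
from station import manip
o=np.array([.521,.2518,0]);w=.219
X=np.array([np.cos(w),np.sin(w),0]);Y=np.array([-np.sin(w),np.cos(w),0])
for n in('s14','c14','w14'):
    d=load(n);P=pts(d);hs=cv2.cvtColor(d['frame'],cv2.COLOR_RGB2HSV)
    R=P-o;cx=R@X;cy=R@Y
    m=(cv2.inRange(hs,(18,100,50),(30,255,255))>0)&(abs(cx)<.025)&(abs(cy)<.1)&(P[...,2]>.045)
    print(n,m.sum(),"y",np.percentile(cy[m]*1e3,[0,1,99,100]).round(1),"x",np.median(cx[m&(P[...,2]>.055)]*1e3).round(1),"ztop",np.percentile(P[...,2][m],95).round(4))
a=load('side0');b=load('s14')
for n,k in(("side0",a),("s14",b)):
    P=pts(k);h=cv2.cvtColor(k['frame'],cv2.COLOR_RGB2HSV);m=(h[...,1]<60)&(h[...,2]>120)&(P[...,0]>.52)&(P[...,0]<.61)&(P[...,1]>-.3)&(P[...,1]<-.09)&(P[...,2]>.04)&(P[...,2]<.065)
    print(n,"steel",m.sum(),np.median(P[m],axis=0).round(4))
s=manip.state();print(s['tcp_pos'],s['wrist_force'],s['time_s'])
E
```

```text
s14 1363 y [-99.8 -83.   85.2  87.2] x 6.5 ztop 0.058
c14 1505 y [-84.8 -80.9  86.1  87.2] x 4.2 ztop 0.319
w14 9711 y [-84.7 -81.2  82.7  85.2] x -3.8 ztop 0.3249
side0 steel 1180 [ 0.5741 -0.1963  0.0529]
s14 steel 1188 [ 0.5743 -0.1956  0.053 ]
[0.50483928 0.14723854 0.22426888] [-0.07969653 -0.57804729 -1.08404468] 21.9833
```

```bash
python3 -c "
from station import manip
print(manip.hand_in())"
```

```text
the job is handed in; nothing more can be done
None
```

The job is handed in at about 22 s of the 58 s allowed. I lowered the brass tube into both V-blocks, let go of it, and then stood the small orange chock in the gap on the fence side.

- **Brass tube:** the wrist camera shows it seated in both V-blocks and centred end to end to within about 0.5 mm. The side and scene cameras read about 1 to 3 mm off, with noisier depth. The wrist force rose gently when it touched down, so it was not dropped.
- **Chock:** it stands upright with its top at about 87 to 88 mm, which puts it fully down on the 8 mm board. It is lengthwise with the tube to about 0.5 to 1°. It sits about 38 mm from the tube axis (asked: 38 mm).
- **Chock offset along the tube:** it is not exactly halfway. It is about 1 to 2 mm towards the cradle's +y end by the wrist camera and about 3 mm by the other two. I left it, because nudging it risked disturbing a good fit.
- **Camera disagreement:** across the cradle, the three views differ by several mm in absolute position. I relied on positions relative to the cradle and tube.
- **Everything else:** the steel tube's measured position changed by less than 1 mm, which is within noise. I never touched the larger orange look-alike or the white one. The gripper was clear of everything at hand-in.

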